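Get the USB hub out from behind the planter and put everything back

TASK

The teal USB hub is boxed in at the back of the catch-all tray: first stand the planter, the amber pin jar and the red sharpener, all three, upright on the empty black side tray, leaving the hub where it is until they are there. Then lay the hub, ports up, lengthwise in the middle of the yellow-floored cradle while the three wait on the side tray, and after that put each of the three back in the middle of the very cork disc it stood on at the start. Never let the three tip over, leave the binder clip where it lies, and let go of everything at the end.

Things in the scene. Friction and masses are not known exactly. Their poses are not given: they have to be found in the camera images.
- hub: Teal USB hub, a flat bar 110 mm long (its x axis), 42 mm wide (y), 24 mm high, 0.12 kg, four black ports on its top face (+z). It lies at the back of the catch-all tray, right behind the three standing things (about 15 mm from them); too long to grip by its ends. Origin: centre of its underside.
- planter: Round white ceramic planter pot with a green succulent: straight-sided, 66 mm across, pot 70 mm high, the plant rises to 86 mm within the pot's width, 0.3 kg. Stands upright on one of the three cork discs. Origin: centre of its underside, z up its axis.
- pin_jar: Round amber glass jar with a brass cap: 60 mm across, straight glass side to 60 mm, cap (also 60 mm across) from 64 to 78 mm, 0.28 kg. Stands upright on one of the cork discs. Origin: centre of its underside, z up its axis.
- sharpener: Round red pencil sharpener with a black band near its foot: straight cylinder 58 mm across, 76 mm high, 0.22 kg. Stands upright on one of the cork discs. Origin: centre of its underside, z up its axis.
- catchall: Fixed flat tray, grey floor, white rim: 200 mm (its x, away from the robot) by 320 mm (its y), floor 5 mm above the table, rim 12 mm high. Three fixed cork discs 72 mm across, top 7 mm above the table, at x = -40 mm, y = -95, 0, +95 mm; each standing thing starts within 3 mm of the middle of one of them (which on which varies). Origin: centre of its underside on the table.
- side_tray: Fixed empty black tray for parking things: 300 mm (its x) by 130 mm (its y), floor 5 mm above the table, rim 12 mm high and 4 mm thick; to the left or right of the catch-all. Origin: centre of its underside on the table.
- cradle: Fixed white hub cradle with a yellow floor: 146 mm (its x) by 78 mm (its y) outside, inside 138 by 70 mm, floor 5 mm above the table, rim 10 mm high. The hub lies in it lengthwise, either way round. On the other side of the catch-all from the side tray. Origin: centre of its underside on the table.
- binder_clip: Chrome binder clip, 41 mm wide, 17 mm high, lying in the catch-all near its right (-y) end, behind the discs; to be left alone. Origin: centre of its underside.
There are look-alikes about, which are no part of the job. There is more than one size of the pin_jar; the one meant has the size given above.

How it is judged:
By the outcome, as a careful person would: the job done as asked, in the order asked, and still so for the second after the job is handed in, with the robot touching nothing.
It also fails if it takes over 115 s, if anything falls off the work surface, if the arm or the gripper's body presses on something with over 40 N, if the wrist force passes 120 N, or if a joint passes its speed limit or range.

ROBOT

A 7-joint arm with a two-finger parallel gripper is mounted at the origin on the work surface. World frame = base frame: x ahead of the robot, y to its left, z up, the work surface at z = 0. Lengths are in mm, angles in degrees, forces in N, time in s.
With the tool pointing down it reaches from about 425 to 950 mm from the base axis. Payload 16.7 kg.
Tool frame: the origin (TCP) lies midway between the tips of the shut fingers; the grasp point (between the pads) lies 19 mm behind it; z points along the fingers, y is the line along which they close (so a half turn about z gives the same grasp; the last joint's range is limited). The gripper opens to 94 mm and grips with 3 to 60 N. Pads are 16 mm wide; open, the fingers measure 119 mm over their backs; the gripper's body (75 mm by 177 mm) begins 78 mm behind the grasp point.
Start: joints at [57.668, 24.414, 4.234, 92.017, -1.954, 63.644, -3.845], TCP at [271.996, -617.73, 171.067] pointing down, gripper open.
Joint ranges: [-163.25, 163.25], [-28.42, 122.38], [-70.27, 78.77], [12.13, 141.07], [-58.53, 238.53], [9.26, 117.41], [-156.51, 156.51]. Speed limits (degrees/s): [108.29, 108.29, 136.94, 136.94, 172.46, 172.46, 172.46].

INTERFACE

Orientations are given as a 3x3 rotation matrix whose columns are the frame's x, y, z axes.
In Python, from bench import robot, optics gives the robot as it stands. The module is installed in compiled form; this text tells all that it offers.
- The arm moves only by the tool drive_tool, never from a script. Its argument "rows" is a list of rows, each a list of 2 entries, a list of its own where there are three numbers: the shift along the tool's x, y, z scaled (see below), then the turn, a rotation vector about the tool's x, y, z scaled (see below). In form: [[[x, y, z], [wx, wy, wz]], ...]. A call has 1 to 20 rows; each row shifts and turns the commanded pose from where the row before left it, along the tool's axes as they then stand; what a row does not reach is not made up. The controller multiplies each number of a shift by 0.04 m and each number of a turn by 6 degrees. A row lasts 1/12 s, in which the tool goes at most 41.7 mm and 7.16 degrees, less where a joint would pass 70% of its speed; a pose out of reach is approached as far as the arm can. A call with a number of a shift or a turn outside -1 to 1 is refused whole. A call with a gripper value outside its range is refused whole. "fingers" is the opening, from 0 (shut) to 1 (fully open), set as the call begins (left out, the last holds). The fingers move at their own pace and stop on an object; the grip force is fixed at half the most. Time passes only in rows, so rows that do not move let the fingers close. It gives the time, the measured TCP pose, the force, the opening and the grip force at its end, in the units of the state.
- robot.get_obs(): the state, without advancing time (a new reading comes with each control period).
- optics.grab_frame(name): name is "scene" or "top" or "wrist"; returns a dict with "color" (400x640x3 uint8, red, green, blue), "depth" (400x640 float32, mm along the optical axis (not along the pixel's ray), 0 where there is no reading), "mtx" (3x3 intrinsics, pixels), "rvec" (rotation vector, rad) and "tvec" (3), from world to camera coordinates, as OpenCV has them; the wrist camera has in their place "mount" (4x4, takes a point from camera to tool coordinates, whose origin is the TCP and whose axes are the flange's). Camera axes: x right, y down, z forward; pixel columns grow to the right and rows downward; lengths in mm; the calibration is good to about 2 mm. A picture is of the moment at which its call begins: read the wrist's pose just before it.
- robot.hand_in(): hands the job in; it is judged then, once.
The state is a dict: "t": time; "joint_pos": joint angles; "dq": joint speeds; "tau": joint torques, N m; "tcp_pos": TCP position; "eef_rot": TCP orientation; "contact_force": force on the tool from outside, world axes, zero at the start; "ft_torque": the same for the moment, N m; "finger_gap": opening from 0.0 (shut) to 1.0 (fully open); "grip_force": force on a finger pad.
Only numpy, scipy, OpenCV 4.12 (cv2) and the standard library are available. Lean on these libraries where they do the work, as an engineer would, in place of code of your own. Each camera call takes 0.05 s, during which the arm holds its last target. There are 200 camera calls.

## Working session

There is one attempt and no reset: what is moved stays moved. The work goes in short steps, Python scripts to look and compute and a tool call to move; the robot and the scene stay as the last step left them, time stands still between calls to the robot, and variables do not carry over. Pictures are saved under pics/ and viewed, at most 14 in all, crops included, and the job is handed in when it is done.

Besides the shell and the picture viewer there is one more tool, called by a JSON object that holds its "op" and its "data", one argument or row to a line. drive_tool: Moves the arm, as the interface text tells. Its arguments: {"type":"object","properties":{"rows":{"type":"array","items":{"type":"array"}},"fingers":{"type":"number"}},"required":["rows"]}

```bash
mkdir -p pics; ls
cat > h.py <<'E'
import numpy as np,cv2
from bench import robot,optics
def cam(f):
    R=cv2.Rodrigues(np.array(f['rvec'],float))[0]; return np.array(f['mtx'],float),R,np.array(f['tvec'],float).ravel()
def grab(n,p=None):
    f=optics.grab_frame(n)
    if p: cv2.imwrite(p,cv2.cvtColor(f['color'],cv2.COLOR_RGB2BGR))
    return f
def ray(f,uv,z):
    K,R,t=cam(f); c=-R.T@t; uv=np.atleast_2d(uv).astype(float)
    d=(R.T@np.linalg.inv(K)@np.c_[uv,np.ones(len(uv))].T).T
    return c+d*((z-c[2])/d[:,2])[:,None]
def cloud(f):
    K,R,t=cam(f); d=f['depth'].astype(float); v,u=np.indices(d.shape)
    P=np.stack([(u-K[0,2])/K[0,0]*d,(v-K[1,2])/K[1,1]*d,d],-1)
    return (P-t)@R
E
python3 - <<'E'
from h import *
import pickle
for n in('top','scene'):
    f=grab(n,f'pics/{n}0.png'); pickle.dump(f,open(n+'.pkl','wb')); K,R,t=cam(f); print(n,K,-R.T@t,R)
o=robot.get_obs(); print(o)
E
```

```text
pics
top [[437.89281235   0.         316.94870774]
 [  0.         437.89281235 199.11400915]
 [  0.           0.           1.        ]] [ 495.99397177   -7.82122311 1118.9845473 ] [[ 0.01124007 -0.99968394 -0.0224872 ]
 [-0.9992745  -0.0104114  -0.03663433]
 [ 0.03638863  0.02288266 -0.9990757 ]]
scene [[437.17755223   0.         327.66644501]
 [  0.         437.17755223 199.75672925]
 [  0.           0.           1.        ]] [1032.86662351 -202.27768051  918.88108277] [[ 3.69971430e-01  9.29043125e-01  1.11691011e-04]
 [ 8.06513358e-01 -3.21116909e-01 -4.96407226e-01]
 [-4.61147855e-01  1.83746572e-01 -8.68089773e-01]]
{'t': 0.1, 'joint_pos': array([57.66875665, 24.44480872,  4.23319641, 92.04819402, -1.95543997,
       63.64279064, -3.8446125 ]), 'dq': array([-0.04619232, -0.0586568 , -0.05478837, -0.09596399,  0.09324573,
        0.04199488, -0.00610066]), 'tau': array([ 6.24294800e-03, -9.37470102e+01,  3.67595963e+00, -4.55047381e+01,
       -4.86245274e-02,  1.65877584e-02, -1.76660376e-05]), 'tcp_pos': array([ 271.81332028, -617.38709888,  170.46413598]), 'eef_rot': array([[ 9.15231781e-01,  4.02927453e-01, -5.03737369e-04],
       [ 4.02927763e-01, -9.15231249e-01,  9.89005659e-04],
       [-6.25386500e-05, -1.10813918e-03, -9.99999384e-01]]), 'contact_force': array([ 0.75381498,  0.6593503 , -0.12001059]), 'ft_torque': array([-0.03899912,  0.02422272, -0.03185838]), 'grip_force': 0.0, 'finger_gap': 1.0007275465838479}
```

View pics/top0.png

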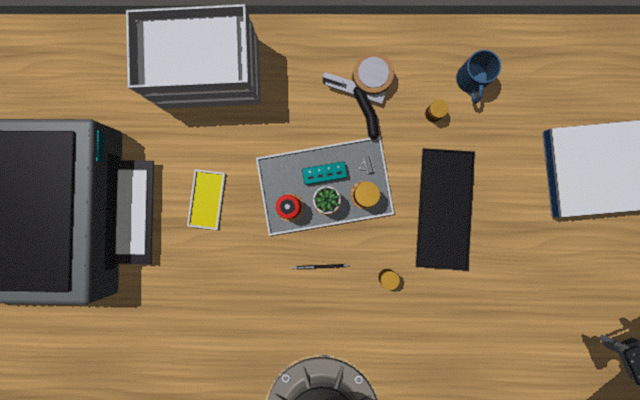

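View pics/scene0.png

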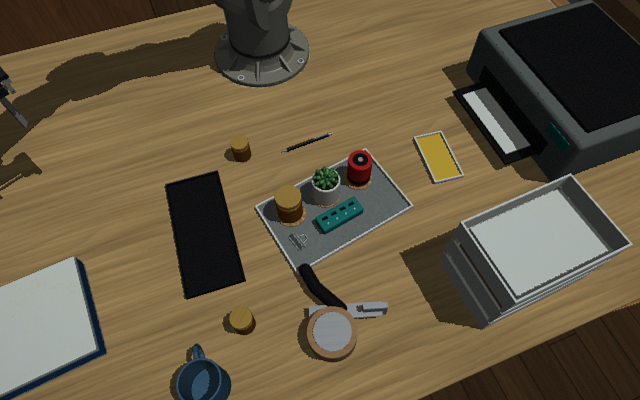

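Top view: sharpener (288,207), planter (327,201), hub (325,173), binder clip (367,164), side tray (446,209), cradle (207,199). Three things could be the amber jar: (367,195) on the tray's right disc, and (437,110) and (390,280), which are smaller and loose on the table. I choose (367,195), since it stands on a disc, and will check it in a crop and by measured size. Nothing else looks like the hub, planter or sharpener.

```bash
cat > m.py <<'E'
from h import *
import pickle
f=pickle.load(open('top.pkl','rb')); s=pickle.load(open('scene.pkl','rb'))
cv2.imwrite('pics/crop.png',cv2.resize(cv2.cvtColor(f['color'][130:290,250:480],cv2.COLOR_RGB2BGR),None,fx=3,fy=3,interpolation=cv2.INTER_CUBIC))
for nm,f in(('top',f),('scene',s)):
    P=cloud(f); hsv=cv2.cvtColor(f['color'],cv2.COLOR_RGB2HSV); H,S,V=cv2.split(hsv)
    def comp(m,amin=60):
        n,l,st,c=cv2.connectedComponentsWithStats(m.astype(np.uint8)); return [(l==i) for i in range(1,n) if st[i,4]>amin]
    def show(k,m,z0,z1):
        for c in comp(m):
            q=P[c]; q=q[(q[:,2]>z0)&(q[:,2]<z1)]
            if len(q)<25: continue
            r=cv2.minAreaRect(q[:,:2].astype(np.float32)); cc,rad=cv2.minEnclosingCircle(q[:,:2].astype(np.float32))
            v,u=np.nonzero(c); print(nm,k,'px',int(u.mean()),int(v.mean()),'n',len(q),'z',np.percentile(q[:,2],[5,50,95]).round(1),'rect',np.round(r[0],1),np.round(r[1],1),round(r[2],1),'circ',np.round(cc,1),round(rad,1))
    show('teal',(H>80)&(H<95)&(S>120)&(V>60),12,60)
    show('red',((H<6)|(H>174))&(S>150)&(V>90),60,110)
    show('amber',(H>14)&(H<24)&(S>170)&(V>80),20,110)
    show('green',(H>40)&(H<78)&(S>80),40,120)
    show('yellow',(H>20)&(H<32)&(S>190)&(V>120),-10,20)
    show('black',(V<45),-10,22)
    show('pot',(P[...,2]>58)&(P[...,2]<100)&(P[...,0]<620)&(P[...,0]>350)&(abs(P[...,1])<200),50,110)
    show('floor',(S<70)&(V>60)&(V<175)&(abs(P[...,1])<220)&(P[...,0]>350)&(P[...,0]<700),-5,25)
E
python3 m.py
```

```text
top teal px 324 172 n 636 z [26.2 29.4 33. ] rect [ 6.023e+02 -3.000e-01] [ 41.5 107.4] 9.9 circ [6.016e+02 2.000e-01] 55.4
top red px 287 206 n 274 z [79.5 83.2 86.9] rect [515.6  86. ] [54.6 54.3] 0.6 circ [515.5  86.7] 28.2
top amber px 438 107 n 130 z [56.  59.7 63. ] rect [ 758.9 -274.7] [37.2 42.3] 14.3 circ [ 758.3 -275.2] 21.6
top amber px 366 194 n 313 z [82.6 85.8 89.2] rect [ 546.3 -101.5] [54.6 56.9] 36.0 circ [ 546.5 -100.7] 29.1
top amber px 389 279 n 154 z [54.9 58.7 63.2] rect [ 342.6 -159.6] [42.6 39. ] 44.1 circ [ 341.9 -158.8] 21.9
top green px 326 199 n 336 z [79.5 87.6 92.8] rect [534.1  -6.5] [54.3 52.7] 55.1 circ [532.9  -6.4] 28.1
top yellow px 205 199 n 1275 z [2.  5.6 9. ] rect [533.6 302.5] [ 64.8 133.1] 83.0 circ [533.9 303.2] 73.1
top black px 482 58 n 28 z [11.4 17.8 21.3] rect [ 880.5 -387.8] [42.2  8.4] 65.1 circ [ 877.3 -386.3] 21.1
top black px 105 213 n 112 z [ 1.1 16.7 21.7] rect [499.1 511. ] [409.3  34.1] 0.4 circ [498.9 527.5] 204.6
top black px 445 208 n 5672 z [ 2.5  6.1 11.7] rect [ 515.7 -303.9] [130.3 295.8] 86.5 circ [ 515.6 -303.6] 159.7

[... 2017 characters left out ...]
 [47.8  6.2] 44.4 circ [ 878.8 -150.9] 23.9
scene black px 210 378 n 303 z [2.1 4.7 8.8] rect [ 843.2 -372.7] [32. 58.] 68.6 circ [ 841.8 -377. ] 30.7
scene pot px 359 162 n 514 z [63.4 81.8 85. ] rect [515.5  85. ] [56.2 56.6] 66.3 circ [514.8  84.4] 30.0
scene pot px 325 180 n 649 z [63.6 81.9 90.3] rect [533.2  -9.8] [64.6 63.6] 68.4 circ [533.  -10.2] 33.7
scene pot px 287 198 n 630 z [62.5 83.9 86.9] rect [ 547.  -104.8] [59.2 59.1] 73.1 circ [ 546.3 -104.1] 31.4
scene floor px 338 218 n 5488 z [ 1.5  4.7 11.6] rect [565.3   0.6] [210.1 327.8] 10.5 circ [5.681e+02 4.000e-01] 191.0
scene floor px 338 164 n 108 z [ 1.2  5.7 12.8] rect [464.1  55.6] [29.1 59.5] 11.1 circ [454.7  53.8] 30.0
```

View pics/crop.png

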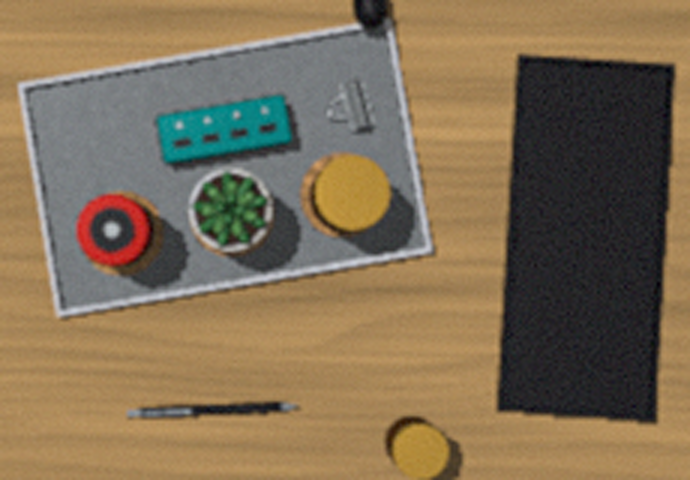

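The crop confirms the choice: the full-size jar stands on the tray's right disc at crop (352,193). It measures 60 mm across with its top at about 86 mm, while the loose ones measure about 42 mm. The hub's ports face up at crop (225,130).

```bash
cat > to.py <<'E'
import sys
from h import *
x,y,z,yaw=map(float,sys.argv[1:5]); o=robot.get_obs(); R=o['eef_rot']; p=o['tcp_pos']
cur=np.degrees(np.arctan2(R[1,0],R[0,0])); t=-(((yaw-cur)+180)%360-180)
a=np.radians(yaw); M=np.array([[np.cos(a),np.sin(a),0],[np.sin(a),-np.cos(a),0],[0,0,-1]])
d=np.array([x,y,z])-p
print('t',o['t'],'p',p.round(1),'yaw',cur.round(2),'gap',round(o['finger_gap'],3),'grip',round(o['grip_force'],1))
print('turn units',round(t/6,3),'shift units after turn',(M.T@d/40).round(3),'in present frame',(R.T@d/40).round(3))
E
python3 to.py 546.7 -103 130 10
```

```text
t 0.1 p [ 271.8 -617.4  170.5] yaw 23.76 gap 1.001 grip 0.0
turn units 2.294 shift units after turn [  9.001 -11.471   1.012] in present frame [11.471 -8.999  1.021]
```

{"op": "drive_tool", "data": {
  "fingers": 0.85,
  "rows": [
    [[0,0,0.33],[0,0,0.765]],
    [[0,0,0.33],[0,0,0.765]],
    [[0,0,0.34],[0,0,0.765]],
    [[0.6,-0.765,0],[0,0,0]],
    [[0.6,-0.765,0],[0,0,0]],
    [[0.6,-0.765,0],[0,0,0]],
    [[0.6,-0.765,0],[0,0,0]],
    [[0.6,-0.765,0],[0,0,0]],
    [[0.6,-0.765,0],[0,0,0]],
    [[0.6,-0.765,0],[0,0,0]],
    [[0.6,-0.765,0],[0,0,0]],
    [[0.6,-0.765,0],[0,0,0]],
    [[0.6,-0.765,0],[0,0,0]],
    [[0.6,-0.765,0],[0,0,0]],
    [[0.6,-0.765,0],[0,0,0]],
    [[0.6,-0.765,0],[0,0,0]],
    [[0.6,-0.765,0],[0,0,0]],
    [[0.6,-0.765,0],[0,0,0]]
  ]
}}

```text
t: 1.6
tcp_pos: [547.2, -101.4, 131.0]
eef_rot: [[0.985, 0.173, -0.0], [0.173, -0.985, 0.0], [-0.0, -0.0, -1.0]]
contact_force: [0.4, -0.6, -0.6]
finger_gap: 0.847
grip_force: 0.0
```

```bash
python3 to.py 546.7 -103 32 10; python3 -c "
from h import *
f=grab('wrist','pics/w1.png'); print(f['mount'].round(3),f['mtx'].round(1))"
```

```text
t 1.6 p [ 547.2 -101.4  131. ] yaw 9.99 gap 0.847 grip 0.0
turn units -0.002 shift units after turn [-0.02   0.038  2.476] in present frame [-0.02   0.038  2.476]
[[-0.00000e+00 -9.73000e-01 -2.30000e-01  6.58680e+01]
 [ 1.00000e+00  0.00000e+00 -1.00000e-03  2.81000e-01]
 [ 1.00000e-03 -2.30000e-01  9.73000e-01 -2.13268e+02]
 [ 0.00000e+00  0.00000e+00  0.00000e+00  1.00000e+00]] [[343.5   0.  316. ]
 [  0.  343.5 195.5]
 [  0.    0.    1. ]]
```

View pics/w1.png

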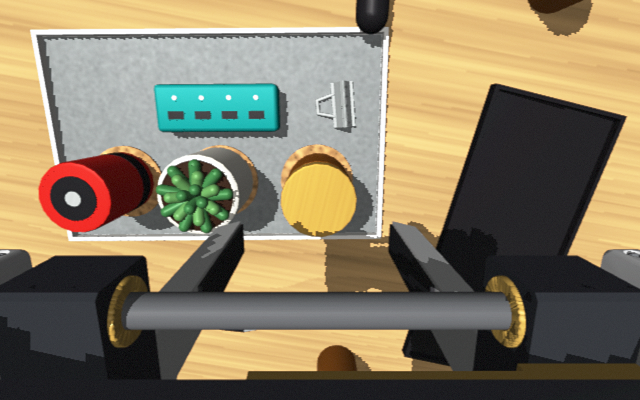

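The wrist view shows the jar's cap centred at (319,195), midway between the fingers (column 316), with the planter clear of the left finger. Now I descend, grip and lift.

{"op": "drive_tool", "data": {
  "rows": [
    [[-0.02,0.04,0.5],[0,0,0]],
    [[0,0,0.5],[0,0,0]],
    [[0,0,0.5],[0,0,0]],
    [[0,0,0.5],[0,0,0]],
    [[0,0,0.3],[0,0,0]],
    [[0,0,0.17],[0,0,0]],
    [[0,0,0],[0,0,0]]
  ]
}}

```text
t: 2.23
tcp_pos: [545.6, -104.9, 31.1]
eef_rot: [[0.985, 0.173, -0.002], [0.173, -0.985, 0.0], [-0.002, -0.001, -1.0]]
contact_force: [0.2, -0.5, 0.7]
finger_gap: 0.854
grip_force: 0.0
```

{"op": "drive_tool", "data": {
  "fingers": 0.4,
  "rows": [
    [[0,0,0],[0,0,0]],
    [[0,0,0],[0,0,0]],
    [[0,0,0],[0,0,0]],
    [[0,0,0],[0,0,0]],
    [[0,0,0],[0,0,0]],
    [[0,0,0],[0,0,0]]
  ]
}}

```text
t: 2.73
tcp_pos: [547.1, -104.8, 33.2]
eef_rot: [[0.985, 0.174, 0.002], [0.174, -0.985, 0.0], [0.002, 0.0, -1.0]]
contact_force: [-0.9, 1.0, 7.2]
finger_gap: 0.635
grip_force: 30.0
```

```bash
python3 to.py 606 -312 30 10
```

```text
t 2.7333 p [ 547.1 -104.8   33.2] yaw 10.0 gap 0.635 grip 30.0
turn units 0.0 shift units after turn [0.55  5.357 0.08 ] in present frame [0.55  5.357 0.082]
```

{"op": "drive_tool", "data": {
  "rows": [
    [[0,0,-0.3],[0,0,0]],
    [[0,0,-0.4],[0,0,0]],
    [[0,0,-0.4],[0,0,0]],
    [[0,0,-0.4],[0,0,0]],
    [[0.05,0.3,0],[0,0,0]],
    [[0.05,0.5,0],[0,0,0]],
    [[0.05,0.6,0],[0,0,0]],
    [[0.05,0.6,0],[0,0,0]],
    [[0.05,0.6,0],[0,0,0]],
    [[0.05,0.6,0],[0,0,0]],
    [[0.05,0.6,0],[0,0,0]],
    [[0.05,0.6,0],[0,0,0]],
    [[0.05,0.5,0],[0,0,0]],
    [[0.05,0.3,0],[0,0,0]],
    [[0.05,0.157,0],[0,0,0]],
    [[0,0,0],[0,0,0]],
    [[0,0,0],[0,0,0]]
  ]
}}

```text
t: 4.15
tcp_pos: [605.1, -311.2, 92.0]
eef_rot: [[0.985, 0.174, -0.0], [0.174, -0.985, 0.001], [-0.0, -0.001, -1.0]]
contact_force: [-0.5, 1.2, -3.3]
finger_gap: 0.633
grip_force: 30.0
```

```bash
python3 to.py 606 -312 30.5 10
```

```text
t 4.15 p [ 605.1 -311.2   92. ] yaw 10.02 gap 0.633 grip 30.0
turn units 0.004 shift units after turn [0.018 0.024 1.538] in present frame [0.018 0.025 1.538]
```

{"op": "drive_tool", "data": {
  "rows": [
    [[0,0,0.4],[0,0,0]],
    [[0,0,0.4],[0,0,0]],
    [[0,0,0.3],[0,0,0]],
    [[0,0,0.2],[0,0,0]],
    [[0,0,0.14],[0,0,0]],
    [[0,0,0.1],[0,0,0]],
    [[0,0,0],[0,0,0]],
    [[0,0,0],[0,0,0]]
  ]
}}

```text
t: 4.82
tcp_pos: [605.7, -312.0, 31.2]
eef_rot: [[0.985, 0.174, 0.001], [0.174, -0.985, -0.0], [0.001, 0.0, -1.0]]
contact_force: [0.2, -0.5, -2.4]
finger_gap: 0.633
grip_force: 30.0
```

{"op": "drive_tool", "data": {
  "fingers": 0.9,
  "rows": [
    [[0,0,0],[0,0,0]],
    [[0,0,0],[0,0,0]],
    [[0,0,0],[0,0,0]],
    [[0,0,0],[0,0,0]],
    [[0,0,0],[0,0,0]]
  ]
}}

```text
t: 5.23
tcp_pos: [605.4, -312.2, 30.9]
eef_rot: [[0.985, 0.173, 0.0], [0.173, -0.985, -0.0], [0.0, 0.0, -1.0]]
contact_force: [-0.4, 0.0, -0.6]
finger_gap: 0.896
grip_force: 0.0
```

{"op": "drive_tool", "data": {
  "rows": [
    [[0,0,-0.4],[0,0,0]],
    [[0,0,-0.7],[0,0,0]],
    [[0,0,-0.7],[0,0,0]],
    [[0,0,-0.7],[0,0,0]]
  ]
}}

```text
t: 5.57
tcp_pos: [605.0, -312.1, 131.8]
eef_rot: [[0.985, 0.173, -0.0], [0.173, -0.985, 0.0], [-0.0, -0.0, -1.0]]
contact_force: [-0.1, 0.2, 0.6]
finger_gap: 0.902
grip_force: 0.0
```

```bash
python3 to.py 533 -7.5 130 10
```

```text
t 5.5667 p [ 605.  -312.1  131.8] yaw 9.99 gap 0.902 grip 0.0
turn units -0.002 shift units after turn [-0.449 -7.812  0.044] in present frame [-0.451 -7.812  0.047]
```

{"op": "drive_tool", "data": {
  "fingers": 0.86,
  "rows": [
    [[-0.05,-0.61,0],[0,0,0]],
    [[-0.04,-0.8,0],[0,0,0]],
    [[-0.04,-0.8,0],[0,0,0]],
    [[-0.04,-0.8,0],[0,0,0]],
    [[-0.04,-0.8,0],[0,0,0]],
    [[-0.04,-0.8,0],[0,0,0]],
    [[-0.04,-0.8,0],[0,0,0]],
    [[-0.04,-0.8,0],[0,0,0]],
    [[-0.04,-0.8,0],[0,0,0]],
    [[-0.04,-0.5,0],[0,0,0]],
    [[-0.04,-0.3,0],[0,0,0]],
    [[0,0,0],[0,0,0]],
    [[0,0,0],[0,0,0]]
  ]
}}

```text
t: 6.65
tcp_pos: [533.5, -8.1, 130.9]
eef_rot: [[0.985, 0.174, 0.0], [0.174, -0.985, -0.0], [0.0, 0.0, -1.0]]
contact_force: [-0.5, -0.5, -0.4]
finger_gap: 0.859
grip_force: 0.0
```

```bash
python3 to.py 533 -7.5 32 10
```

```text
t 6.65 p [533.5  -8.1 130.9] yaw 10.01 gap 0.859 grip 0.0
turn units 0.002 shift units after turn [-0.01  -0.016  2.472] in present frame [-0.011 -0.017  2.472]
```

{"op": "drive_tool", "data": {
  "rows": [
    [[0,0,0.5],[0,0,0]],
    [[0,0,0.5],[0,0,0]],
    [[0,0,0.5],[0,0,0]],
    [[0,0,0.5],[0,0,0]],
    [[0,0,0.3],[0,0,0]],
    [[0,0,0.17],[0,0,0]],
    [[0,0,0],[0,0,0]],
    [[0,0,0],[0,0,0]]
  ]
}}

```text
t: 7.32
tcp_pos: [533.7, -8.1, 32.3]
eef_rot: [[0.985, 0.173, 0.0], [0.173, -0.985, -0.0], [0.0, 0.0, -1.0]]
contact_force: [-0.4, -0.8, 0.3]
finger_gap: 0.865
grip_force: 0.0
```

{"op": "drive_tool", "data": {
  "fingers": 0.5,
  "rows": [
    [[0,0,0],[0,0,0]],
    [[0,0,0],[0,0,0]],
    [[0,0,0],[0,0,0]],
    [[0,0,0],[0,0,0]],
    [[0,0,0],[0,0,0]],
    [[0,0,0],[0,0,0]]
  ]
}}

```text
t: 7.82
tcp_pos: [533.9, -7.4, 32.7]
eef_rot: [[0.985, 0.174, 0.001], [0.174, -0.985, 0.0], [0.001, 0.0, -1.0]]
contact_force: [-2.0, -0.1, 7.7]
finger_gap: 0.688
grip_force: 30.0
```

```bash
python3 to.py 516 -306 30 10
```

```text
t 7.8167 p [533.9  -7.4  32.7] yaw 10.0 gap 0.688 grip 30.0
turn units 0.001 shift units after turn [-1.738  7.273  0.069] in present frame [-1.738  7.273  0.067]
```

{"op": "drive_tool", "data": {
  "rows": [
    [[0,0,-0.3],[0,0,0]],
    [[0,0,-0.4],[0,0,0]],
    [[0,0,-0.4],[0,0,0]],
    [[0,0,-0.4],[0,0,0]],
    [[-0.124,0.3,0],[0,0,0]],
    [[-0.124,0.5,0],[0,0,0]],
    [[-0.124,0.6,0],[0,0,0]],
    [[-0.124,0.6,0],[0,0,0]],
    [[-0.124,0.6,0],[0,0,0]],
    [[-0.124,0.6,0],[0,0,0]],
    [[-0.124,0.6,0],[0,0,0]],
    [[-0.124,0.6,0],[0,0,0]],
    [[-0.124,0.6,0],[0,0,0]],
    [[-0.124,0.6,0],[0,0,0]],
    [[-0.124,0.6,0],[0,0,0]],
    [[-0.124,0.5,0],[0,0,0]],
    [[-0.124,0.35,0],[0,0,0]],
    [[-0.124,0.22,0],[0,0,0]],
    [[0,0,0],[0,0,0]],
    [[0,0,0],[0,0,0]]
  ]
}}

```text
t: 9.48
tcp_pos: [515.2, -305.6, 92.2]
eef_rot: [[0.985, 0.173, -0.0], [0.173, -0.985, 0.0], [0.0, -0.0, -1.0]]
contact_force: [-0.5, 0.9, -3.9]
finger_gap: 0.687
grip_force: 30.0
```

```bash
python3 to.py 516 -306 30.5 10
```

```text
t 9.4833 p [ 515.2 -305.6   92.2] yaw 9.97 gap 0.687 grip 30.0
turn units -0.005 shift units after turn [0.019 0.012 1.542] in present frame [0.019 0.013 1.542]
```

{"op": "drive_tool", "data": {
  "rows": [
    [[0,0,0.4],[0,0,0]],
    [[0,0,0.4],[0,0,0]],
    [[0,0,0.3],[0,0,0]],
    [[0,0,0.2],[0,0,0]],
    [[0,0,0.14],[0,0,0]],
    [[0,0,0.1],[0,0,0]],
    [[0,0,0],[0,0,0]],
    [[0,0,0],[0,0,0]]
  ]
}}

```text
t: 10.15
tcp_pos: [515.8, -306.0, 30.6]
eef_rot: [[0.985, 0.174, 0.001], [0.174, -0.985, -0.0], [0.001, 0.0, -1.0]]
contact_force: [0.3, -0.2, -2.8]
finger_gap: 0.694
grip_force: 30.0
```

{"op": "drive_tool", "data": {
  "fingers": 0.9,
  "rows": [
    [[0,0,0],[0,0,0]],
    [[0,0,0],[0,0,0]],
    [[0,0,0],[0,0,0]],
    [[0,0,0],[0,0,0]],
    [[0,0,0],[0,0,0]]
  ]
}}

```text
t: 10.57
tcp_pos: [515.5, -306.1, 30.4]
eef_rot: [[0.985, 0.173, 0.0], [0.173, -0.985, -0.0], [0.0, 0.0, -1.0]]
contact_force: [-0.7, 0.7, 0.3]
finger_gap: 0.898
grip_force: 0.0
```

{"op": "drive_tool", "data": {
  "rows": [
    [[0,0,-0.4],[0,0,0]],
    [[0,0,-0.7],[0,0,0]],
    [[0,0,-0.7],[0,0,0]],
    [[0,0,-0.7],[0,0,0]]
  ]
}}

```text
t: 10.9
tcp_pos: [515.1, -305.9, 131.4]
eef_rot: [[0.985, 0.174, -0.0], [0.174, -0.985, 0.0], [-0.0, -0.0, -1.0]]
contact_force: [0.6, -0.8, 0.1]
finger_gap: 0.903
grip_force: 0.0
```

```bash
python3 to.py 515.3 86 130 10
```

```text
t 10.9 p [ 515.1 -305.9  131.4] yaw 9.99 gap 0.903 grip 0.0
turn units -0.001 shift units after turn [ 1.706 -9.649  0.035] in present frame [ 1.705 -9.649  0.038]
```

{"op": "drive_tool", "data": {
  "fingers": 0.85,
  "rows": [
    [[0.13,-0.65,0.03],[0,0,0]],
    [[0.13,-0.8,0],[0,0,0]],
    [[0.13,-0.8,0],[0,0,0]],
    [[0.13,-0.8,0],[0,0,0]],
    [[0.13,-0.8,0],[0,0,0]],
    [[0.13,-0.8,0],[0,0,0]],
    [[0.13,-0.8,0],[0,0,0]],
    [[0.13,-0.8,0],[0,0,0]],
    [[0.13,-0.8,0],[0,0,0]],
    [[0.13,-0.8,0],[0,0,0]],
    [[0.13,-0.8,0],[0,0,0]],
    [[0.13,-0.6,0],[0,0,0]],
    [[0.14,-0.4,0],[0,0,0]],
    [[0,0,0],[0,0,0]],
    [[0,0,0],[0,0,0]]
  ]
}}

```text
t: 12.15
tcp_pos: [515.3, 86.6, 129.1]
eef_rot: [[0.985, 0.175, 0.0], [0.175, -0.985, 0.0], [0.0, -0.0, -1.0]]
contact_force: [-0.1, -0.5, 0.6]
finger_gap: 0.849
grip_force: 0.0
```

```bash
python3 to.py 515.3 86 32 10
```

```text
t 12.15 p [515.3  86.6 129.1] yaw 10.09 gap 0.849 grip 0.0
turn units 0.015 shift units after turn [-0.004  0.014  2.428] in present frame [-0.004  0.014  2.428]
```

{"op": "drive_tool", "data": {
  "rows": [
    [[0,0.01,0.5],[0,0,0]],
    [[0,0,0.5],[0,0,0]],
    [[0,0,0.5],[0,0,0]],
    [[0,0,0.46],[0,0,0]],
    [[0,0,0.3],[0,0,0]],
    [[0,0,0.17],[0,0,0]],
    [[0,0,0],[0,0,0]],
    [[0,0,0],[0,0,0]]
  ]
}}

```text
t: 12.82
tcp_pos: [515.6, 84.9, 32.2]
eef_rot: [[0.985, 0.173, -0.0], [0.173, -0.985, -0.0], [-0.0, 0.0, -1.0]]
contact_force: [-0.1, -0.8, -0.1]
finger_gap: 0.851
grip_force: 0.0
```

{"op": "drive_tool", "data": {
  "fingers": 0.4,
  "rows": [
    [[0,0,0],[0,0,0]],
    [[0,0,0],[0,0,0]],
    [[0,0,0],[0,0,0]],
    [[0,0,0],[0,0,0]],
    [[0,0,0],[0,0,0]],
    [[0,0,0],[0,0,0]],
    [[0,0,0],[0,0,0]]
  ]
}}

```text
t: 13.4
tcp_pos: [515.9, 85.6, 32.4]
eef_rot: [[0.985, 0.174, 0.001], [0.174, -0.985, 0.0], [0.001, -0.0, -1.0]]
contact_force: [-0.4, -0.1, 7.0]
finger_gap: 0.614
grip_force: 30.0
```

```bash
python3 to.py 426 -300 30 10
```

```text
t 13.4 p [515.9  85.6  32.4] yaw 10.0 gap 0.614 grip 30.0
turn units -0.001 shift units after turn [-3.887  9.104  0.06 ] in present frame [-3.887  9.104  0.056]
```

{"op": "drive_tool", "data": {
  "rows": [
    [[0,0,-0.3],[0,0,0]],
    [[0,0,-0.4],[0,0,0]],
    [[0,0,-0.4],[0,0,0]],
    [[0,0,-0.4],[0,0,0]],
    [[-0.243,0.3,0],[0,0,0]],
    [[-0.243,0.5,0],[0,0,0]],
    [[-0.243,0.64,0],[0,0,0]],
    [[-0.243,0.64,0],[0,0,0]],
    [[-0.243,0.64,0],[0,0,0]],
    [[-0.243,0.64,0],[0,0,0]],
    [[-0.243,0.64,0],[0,0,0]],
    [[-0.243,0.64,0],[0,0,0]],
    [[-0.243,0.64,0],[0,0,0]],
    [[-0.243,0.64,0],[0,0,0]],
    [[-0.243,0.64,0],[0,0,0]],
    [[-0.243,0.64,0],[0,0,0]],
    [[-0.243,0.64,0],[0,0,0]],
    [[-0.243,0.64,0],[0,0,0]],
    [[-0.243,0.4,0],[0,0,0]],
    [[-0.243,0.22,0],[0,0,0]]
  ]
}}

```text
t: 15.07
tcp_pos: [424.9, -302.2, 92.5]
eef_rot: [[0.985, 0.172, 0.0], [0.172, -0.985, -0.0], [0.0, 0.0, -1.0]]
contact_force: [-0.3, 0.6, -2.1]
finger_gap: 0.613
grip_force: 30.0
```

{"op": "drive_tool", "data": {
  "rows": [
    [[0,0,0],[0,0,0]],
    [[0,0,0],[0,0,0]]
  ]
}}

```text
t: 15.23
tcp_pos: [425.1, -300.1, 92.3]
eef_rot: [[0.985, 0.172, 0.0], [0.172, -0.985, 0.0], [0.0, -0.0, -1.0]]
contact_force: [0.0, 0.3, -1.9]
finger_gap: 0.611
grip_force: 30.0
```

```bash
python3 to.py 426 -300 30.5 10
```

```text
t 15.2333 p [ 425.1 -300.1   92.3] yaw 9.92 gap 0.611 grip 30.0
turn units -0.014 shift units after turn [0.022 0.    1.546] in present frame [2.200e-02 1.000e-03 1.546e+00]
```

{"op": "drive_tool", "data": {
  "rows": [
    [[0.02,0,0.4],[0,0,0]],
    [[0,0,0.4],[0,0,0]],
    [[0,0,0.3],[0,0,0]],
    [[0,0,0.2],[0,0,0]],
    [[0,0,0.14],[0,0,0]],
    [[0,0,0.1],[0,0,0]],
    [[0,0,0],[0,0,0]],
    [[0,0,0],[0,0,0]]
  ]
}}

```text
t: 15.9
tcp_pos: [426.7, -299.6, 30.6]
eef_rot: [[0.985, 0.174, 0.0], [0.174, -0.985, -0.0], [0.0, 0.0, -1.0]]
contact_force: [0.1, 0.0, -1.6]
finger_gap: 0.613
grip_force: 30.0
```

{"op": "drive_tool", "data": {
  "fingers": 0.9,
  "rows": [
    [[0,0,0],[0,0,0]],
    [[0,0,0],[0,0,0]],
    [[0,0,0],[0,0,0]],
    [[0,0,0],[0,0,0]],
    [[0,0,0],[0,0,0]]
  ]
}}

```text
t: 16.32
tcp_pos: [426.3, -299.9, 30.4]
eef_rot: [[0.985, 0.173, 0.0], [0.173, -0.985, -0.0], [0.0, 0.0, -1.0]]
contact_force: [0.1, 0.3, 0.1]
finger_gap: 0.892
grip_force: 0.0
```

{"op": "drive_tool", "data": {
  "rows": [
    [[0,0,-0.4],[0,0,0]],
    [[0,0,-0.7],[0,0,0]],
    [[0,0,-0.7],[0,0,0]],
    [[0,0,-0.7],[0,0,0]],
    [[0,0,0],[0,0,1]],
    [[0,0,0],[0,0,1]],
    [[0,0,0],[0,0,1]],
    [[0,0,0],[0,0,1]],
    [[0,0,0],[0,0,1]],
    [[0,0,0],[0,0,1]],
    [[0,0,0],[0,0,1]],
    [[0,0,0],[0,0,1]],
    [[0,0,0],[0,0,1]],
    [[0,0,0],[0,0,1]],
    [[0,0,0],[0,0,1]],
    [[0,0,0],[0,0,1]],
    [[0,0,0],[0,0,1]],
    [[0,0,0],[0,0,1]],
    [[0,0,0],[0,0,1]],
    [[0,0,0],[0,0,0]]
  ]
}}

```text
t: 17.98
tcp_pos: [426.1, -299.8, 130.3]
eef_rot: [[0.168, -0.986, -0.0], [-0.986, -0.168, 0.0], [-0.0, 0.0, -1.0]]
contact_force: [-0.6, 0.5, -1.0]
finger_gap: 0.901
grip_force: 0.0
```

```bash
python3 to.py 602 -1 120 -80; python3 -c "
from h import *
print(robot.get_obs()['joint_pos'])"
```

```text
t 17.9833 p [ 426.1 -299.8  130.3] yaw -80.32 gap 0.901 grip 0.0
turn units -0.053 shift units after turn [-6.593 -5.627  0.257] in present frame [-6.624 -5.59   0.257]
[  19.98670971   12.57748955    9.26625762  114.5120433    -2.51311941
   53.10239632 -139.77616976]
```

Holding this yaw at the hub would put joint 7 past its range, so I use the equivalent half-turned grasp at yaw 100.

{"op": "drive_tool", "data": {
  "fingers": 0.7,
  "rows": [
    [[0,0,0],[0,0,-1]],
    [[0,0,0],[0,0,-1]],
    [[0,0,0],[0,0,-1]],
    [[0,0,0],[0,0,-1]],
    [[0,0,0],[0,0,-1]],
    [[0,0,0],[0,0,-1]],
    [[0,0,0],[0,0,-1]],
    [[0,0,0],[0,0,-1]],
    [[0,0,0],[0,0,-1]],
    [[0,0,0],[0,0,-1]],
    [[0,0,0],[0,0,-1]],
    [[0,0,0],[0,0,-1]],
    [[0,0,0],[0,0,-1]],
    [[0,0,0],[0,0,-1]],
    [[0,0,0],[0,0,-1]],
    [[0,0,0],[0,0,-1]],
    [[0,0,0],[0,0,-1]],
    [[0,0,0],[0,0,-1]],
    [[0,0,0],[0,0,-1]],
    [[0,0,0],[0,0,-1]]
  ]
}}

```text
t: 19.65
tcp_pos: [426.2, -299.8, 130.3]
eef_rot: [[0.76, 0.65, 0.0], [0.65, -0.76, 0.0], [0.0, 0.0, -1.0]]
contact_force: [-0.8, -0.5, -0.2]
finger_gap: 0.696
grip_force: 0.0
```

{"op": "drive_tool", "data": {
  "rows": [
    [[0,0,0],[0,0,-1]],
    [[0,0,0],[0,0,-1]],
    [[0,0,0],[0,0,-1]],
    [[0,0,0],[0,0,-1]],
    [[0,0,0],[0,0,-1]],
    [[0,0,0],[0,0,-1]],
    [[0,0,0],[0,0,-1]],
    [[0,0,0],[0,0,-1]],
    [[0,0,0],[0,0,-1]],
    [[0,0,0],[0,0,-1]],
    [[0,0,0],[0,0,-0.05]],
    [[0,0,0],[0,0,0]]
  ]
}}

```text
t: 20.65
tcp_pos: [426.2, -300.0, 130.3]
eef_rot: [[-0.178, 0.984, 0.0], [0.984, 0.178, 0.0], [0.0, 0.0, -1.0]]
contact_force: [-0.4, -0.1, 0.2]
finger_gap: 0.698
grip_force: 0.0
```

```bash
python3 to.py 602 -1 120 100
```

```text
t 20.65 p [ 426.2 -300.   130.3] yaw 100.26 gap 0.698 grip 0.0
turn units 0.043 shift units after turn [6.597 5.627 0.258] in present frame [6.571 5.657 0.259]
```

{"op": "drive_tool", "data": {
  "rows": [
    [[0.5,0.42,0],[0,0,0.04]],
    [[0.65,0.56,0],[0,0,0]],
    [[0.65,0.56,0],[0,0,0]],
    [[0.65,0.56,0],[0,0,0]],
    [[0.65,0.56,0],[0,0,0]],
    [[0.65,0.56,0],[0,0,0]],
    [[0.65,0.56,0],[0,0,0]],
    [[0.65,0.56,0],[0,0,0]],
    [[0.65,0.56,0],[0,0,0]],
    [[0.5,0.4,0.1],[0,0,0]],
    [[0.4,0.33,0.16],[0,0,0]],
    [[0,0,0],[0,0,0]],
    [[0,0,0],[0,0,0]],
    [[0,0,0],[0,0,0]]
  ]
}}

```text
t: 21.82
tcp_pos: [601.5, -1.2, 119.8]
eef_rot: [[-0.173, 0.985, -0.0], [0.985, 0.173, -0.0], [-0.0, -0.001, -1.0]]
contact_force: [0.0, -0.2, 0.1]
finger_gap: 0.701
grip_force: 0.0
```

```bash
cat > hubw.py <<'E'
from h import *
import sys
o=robot.get_obs(); f=grab('wrist',sys.argv[1]); M=f['mount']; K=f['mtx']
H,S,V=cv2.split(cv2.cvtColor(f['color'],cv2.COLOR_RGB2HSV)); m=((H>80)&(H<95)&(S>120)&(V>60)).astype(np.uint8)
m=cv2.morphologyEx(m,cv2.MORPH_CLOSE,np.ones((9,9)))
v,u=np.nonzero(m); print('px',len(u),u.mean(),v.mean())
d=np.c_[(u-K[0,2])/K[0,0],(v-K[1,2])/K[1,1],np.ones(len(u))]@M[:3,:3].T@o['eef_rot'].T
c=o['tcp_pos']+o['eef_rot']@M[:3,3]
q=c+d*((29-c[2])/d[:,2])[:,None]
r=cv2.minAreaRect(q[:,:2].astype(np.float32)); print('top plane rect',r)
dd=f['depth'][v,u]; k=dd>0; w=c+d[k]*dd[k][:,None]; print('z',np.percentile(w[:,2],[10,50,90]))
w=w[w[:,2]>24]; print('depth rect',cv2.minAreaRect(w[:,:2].astype(np.float32)))
E
python3 hubw.py pics/w2.png; python3 to.py 602 -1 11.5 100
```

```text
px 5242 317.4599389545975 184.49408622663105
top plane rect ((602.0966186523438, 0.3081321716308594), (40.84330749511719, 108.05560302734375), 10.291036605834961)
z [27.36908902 28.5603654  29.59598276]
depth rect ((602.1924438476562, -0.2508087158203125), (41.247962951660156, 108.90092468261719), 10.238347053527832)
t 21.8667 p [601.5  -1.7 120. ] yaw 99.94 gap 0.7 grip 0.0
turn units -0.011 shift units after turn [0.014 0.016 2.712] in present frame [0.016 0.016 2.712]
```

View pics/w2.png

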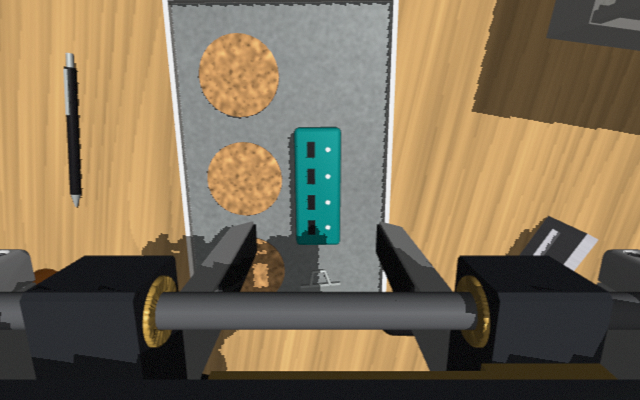

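The wrist view shows the hub centred at (317,184), between the fingers and with ports up; the discs are empty and the clip (320,278) is clear. Now I grip it.

{"op": "drive_tool", "data": {
  "rows": [
    [[0.03,0.02,0.5],[0,0,0]],
    [[0,0,0.5],[0,0,0]],
    [[0,0,0.5],[0,0,0]],
    [[0,0,0.5],[0,0,0]],
    [[0,0,0.4],[0,0,0]],
    [[0,0,0.2],[0,0,0]],
    [[0,0,0.11],[0,0,0]],
    [[0,0,0],[0,0,0]],
    [[0,0,0],[0,0,0]]
  ]
}}

```text
t: 22.62
tcp_pos: [602.8, 0.5, 12.3]
eef_rot: [[-0.174, 0.985, 0.001], [0.985, 0.174, -0.0], [-0.0, 0.001, -1.0]]
contact_force: [0.9, 0.2, 0.5]
finger_gap: 0.701
grip_force: 0.0
```

{"op": "drive_tool", "data": {
  "fingers": 0.2,
  "rows": [
    [[0,0,0],[0,0,0]],
    [[0,0,0],[0,0,0]],
    [[0,0,0],[0,0,0]],
    [[0,0,0],[0,0,0]],
    [[0,0,0],[0,0,0]],
    [[0,0,0],[0,0,0]],
    [[0,0,0],[0,0,0]],
    [[0,0,0],[0,0,0]]
  ]
}}

```text
t: 23.28
tcp_pos: [602.3, 0.9, 11.5]
eef_rot: [[-0.175, 0.985, -0.0], [0.985, 0.175, 0.0], [0.0, 0.0, -1.0]]
contact_force: [-0.2, -0.3, -0.2]
finger_gap: 0.211
grip_force: 0.0
```

{"op": "drive_tool", "data": {
  "rows": [
    [[0,0,-0.2],[0,0,0]],
    [[0,0,-0.4],[0,0,0]],
    [[0,0,-0.4],[0,0,0]],
    [[0,0,-0.5],[0,0,0]],
    [[0,0,0],[0,0,0]]
  ]
}}

```text
t: 23.7
tcp_pos: [604.4, 1.1, 75.6]
eef_rot: [[-0.175, 0.985, 0.005], [0.985, 0.175, 0.0], [-0.001, 0.005, -1.0]]
contact_force: [0.2, -0.1, 0.8]
finger_gap: 0.198
grip_force: 0.0
```

```bash
python3 hubw.py pics/w3.png
python3 - <<'E'
from h import *
import pickle
# cradle from the yellow floor, both views, ray onto z=5
for n in('top','scene'):
    f=pickle.load(open(n+'.pkl','rb')); H,S,V=cv2.split(cv2.cvtColor(f['color'],cv2.COLOR_RGB2HSV))
    m=((H>18)&(H<32)&(S>170)&(V>120)).astype(np.uint8); k,l,st,c=cv2.connectedComponentsWithStats(m)
    for i in range(1,k):
        if st[i,4]>300:
            v,u=np.nonzero(l==i); r=cv2.minAreaRect(ray(f,np.c_[u,v],5)[:,:2].astype(np.float32)); print(n,c[i],r)
    P=cloud(f); b=P[(P[...,1]>390)&(P[...,1]<470)&(P[...,0]>400)&(P[...,0]<700)]; print('z near printer',np.percentile(b[:,2],[50,95,99.9]))
E
python3 to.py 533.6 301.5 72 173
```

```text
px 6147 313.7102651700016 191.1918008784773
top plane rect ((601.9483032226562, 0.9512939453125), (40.692867279052734, 106.17326354980469), 10.28481674194336)
z [27.43061477 28.56729517 29.53317386]
depth rect ((602.072021484375, 0.33724212646484375), (41.235172271728516, 107.36526489257812), 10.765192985534668)
top [205.7448591  199.21553694] ((533.58935546875, 302.50103759765625), (64.894775390625, 133.7320098876953), 83.42642211914062)
top [366.57467532 194.02597403] ((550.4166870117188, -109.1490249633789), (58.984100341796875, 59.97549819946289), 36.156654357910156)
z near printer [ 2.23648968 37.88661539 41.07264658]
scene [437.95992366 156.48950382] ((530.7332153320312, 300.57452392578125), (64.37966918945312, 132.22097778320312), 83.52242279052734)
z near printer [ 0.46420798 36.2230868  39.14737894]
t 23.75 p [603.8   0.9  73.9] yaw 100.05 gap 0.199 grip 0.0
turn units -12.159 shift units after turn [2.657 7.245 0.048] in present frame [ 7.705 -0.416  0.042]
```

View pics/w3.png

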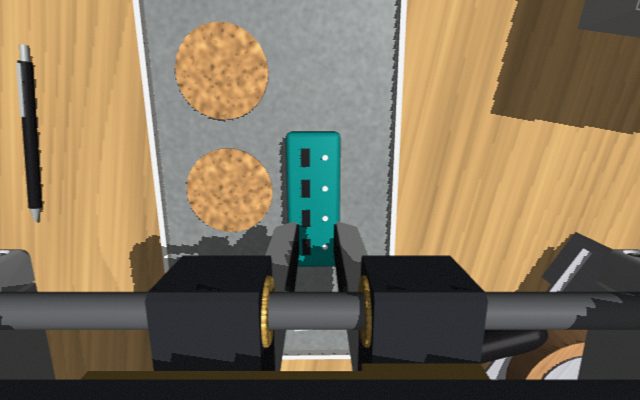

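Run:
```python
from h import *
o=robot.get_obs(); f=grab('wrist'); M=f['mount']; K=f['mtx']; d=f['depth'].astype(float); v,u=np.indices(d.shape)
P=np.stack([(u-K[0,2])/K[0,0]*d,(v-K[1,2])/K[1,1]*d,d],-1)@M[:3,:3].T+M[:3,3]
k=(d>0)&(abs(P[...,1])<70)&(P[...,2]<25)&(P[...,2]>-75)&(abs(P[...,0])<20)
Q=P[k]; print(len(Q))
for z in range(-75,25,8):
    q=Q[(Q[:,2]>=z)&(Q[:,2]<z+8)]
    if len(q): print(z,len(q),'y',np.percentile(q[:,1],[1,50,99]).round(1),'x',np.percentile(q[:,0],[1,99]).round(1))
```

```text
1686
-75 458 y [-21.7   8.8  20.7] x [-7.3  9.8]
-67 395 y [-21.7   8.8  20.5] x [-7.   9.8]
-59 328 y [-21.5   8.8  20.3] x [-6.9  9.7]
-51 294 y [-21.6 -10.   20.4] x [-4.8  9.8]
-43 204 y [-19.3   8.7  18.9] x [-7.4  9.7]
-35 7 y [-11.7   8.9  11. ] x [7.5 9.2]
```

The picture shows the hub still lying at (313,198), ports up and unmoved. The fingers closed above it with their tips at row 225, so the physical tips seem well behind the stated TCP. I'll check this with the fixed cameras before going lower.

Run:
```python
from h import *
p=robot.get_obs()['tcp_pos']; print(p)
for n in('scene','top'):
    f=grab(n,f'pics/{n}1.png'); P=cloud(f); q=P[(abs(P[...,0]-p[0])<40)&(abs(P[...,1]-p[1])<40)&(f['depth']>0)]
    print(n,np.histogram(q[:,2],bins=range(0,260,10)))
    k=q[(q[:,2]>40)&(q[:,2]<160)]; k=k[np.argsort(k[:,2])][:12]; print(k.round(0))
```

```text
[602.93872131   0.79805683  72.6124335 ]
scene (array([396,  52, 454,  78,   0,   0,   0,   0,   0,   0,   4,  30,  37,
        24,  16,  11,   4,   4,   4,   6,  29, 101, 357,  59, 309]), array([  0,  10,  20,  30,  40,  50,  60,  70,  80,  90, 100, 110, 120,
       130, 140, 150, 160, 170, 180, 190, 200, 210, 220, 230, 240, 250]))
[[592.  -7. 106.]
 [591.  -0. 109.]
 [592.  -5. 109.]
 [587. -12. 110.]
 [614.  -7. 111.]
 [591. -12. 111.]
 [592.  -3. 112.]
 [593.  -8. 112.]
 [591.  -5. 112.]
 [617.  -8. 112.]
 [594. -13. 112.]
 [618.  -7. 113.]]
top (array([0, 0, 0, 0, 0, 0, 0, 0, 0, 0, 0, 0, 0, 0, 0, 0, 0, 0, 0, 0, 0, 0,
       0, 0, 0]), array([  0,  10,  20,  30,  40,  50,  60,  70,  80,  90, 100, 110, 120,
       130, 140, 150, 160, 170, 180, 190, 200, 210, 220, 230, 240, 250]))
[]
```

View pics/scene1.png

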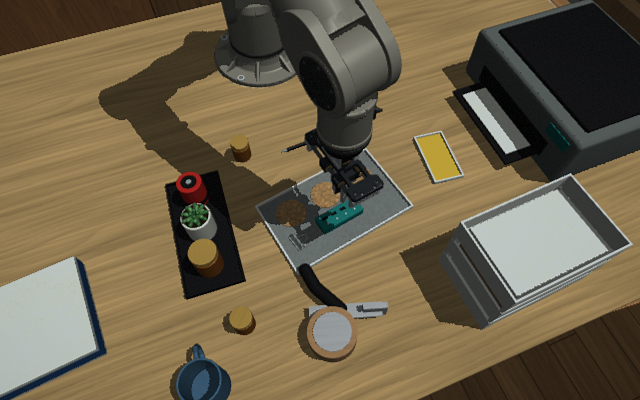

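Scene view: the three stand upright on the side tray at (190,187), (198,220) and (206,257). The fingertips are at z≈109 with the reported TCP at 72.6, so they sit about 36 mm behind it. I aim 36 mm lower for the hub, so the tips clear the floor and the cradle rim.

{"op": "drive_tool", "data": {
  "fingers": 0.66,
  "rows": [
    [[0,0,0],[0,0,0]],
    [[0,0,0],[0,0,0]],
    [[0,0,0],[0,0,0]],
    [[0,0,0],[0,0,0]],
    [[0,0,0],[0,0,0]],
    [[0,-0.02,0.4],[0,0,0]],
    [[0,0,0.5],[0,0,0]],
    [[0,0,0.5],[0,0,0]],
    [[0,0,0.4],[0,0,0]],
    [[0,0,0.2],[0,0,0]],
    [[0,0,0.1],[0,0,0]],
    [[0,0,0.1],[0,0,0]],
    [[0,0,0],[0,0,0]]
  ]
}}

```text
t: 24.98
tcp_pos: [601.7, 0.7, -16.5]
eef_rot: [[-0.175, 0.985, 0.0], [0.985, 0.175, 0.0], [0.0, 0.0, -1.0]]
contact_force: [0.1, 0.1, 1.4]
finger_gap: 0.661
grip_force: 0.0
```

```bash
python3 to.py 602.1 0.6 -24.5 100
```

```text
t 24.9833 p [601.7   0.7 -16.5] yaw 100.05 gap 0.661 grip 0.0
turn units 0.009 shift units after turn [-0.005  0.009  0.2  ] in present frame [-0.005  0.009  0.2  ]
```

{"op": "drive_tool", "data": {
  "rows": [
    [[0,0,0.1],[0,0,0]],
    [[0,0,0.1],[0,0,0]],
    [[0,0,0],[0,0,0]]
  ]
}}

```text
t: 25.23
tcp_pos: [601.5, 0.6, -24.8]
eef_rot: [[-0.175, 0.985, -0.0], [0.985, 0.175, -0.0], [0.0, -0.0, -1.0]]
contact_force: [0.4, 0.2, 0.1]
finger_gap: 0.661
grip_force: 0.0
```

{"op": "drive_tool", "data": {
  "fingers": 0.2,
  "rows": [
    [[0,0,0],[0,0,0]],
    [[0,0,0],[0,0,0]],
    [[0,0,0],[0,0,0]],
    [[0,0,0],[0,0,0]],
    [[0,0,0],[0,0,0]],
    [[0,0,0],[0,0,0]],
    [[0,0,0],[0,0,0]]
  ]
}}

```text
t: 25.82
tcp_pos: [601.7, 0.7, -24.3]
eef_rot: [[-0.175, 0.985, 0.0], [0.985, 0.175, 0.0], [-0.0, 0.0, -1.0]]
contact_force: [0.1, -0.0, 4.3]
finger_gap: 0.448
grip_force: 30.0
```

{"op": "drive_tool", "data": {
  "rows": [
    [[0,0,-0.2],[0,0,0]],
    [[0,0,-0.4],[0,0,0]],
    [[0,0,-0.4],[0,0,0]],
    [[0,0,-0.4],[0,0,0]],
    [[0,0,-0.2],[0,0,0]],
    [[0,0,0],[0,0,0]],
    [[0,0,0],[0,0,0]]
  ]
}}

```text
t: 26.4
tcp_pos: [601.6, 0.5, 39.5]
eef_rot: [[-0.174, 0.985, 0.0], [0.985, 0.174, -0.0], [-0.0, 0.0, -1.0]]
contact_force: [0.6, -0.1, -2.0]
finger_gap: 0.443
grip_force: 30.0
```

```bash
sed -i 's/29-c\[2\]/float(sys.argv[2])-c[2]/' hubw.py; python3 hubw.py pics/w4.png 93;python3 to.py 532.2 301.5 40 173
```

```text
px 12268 316.761574828823 223.5838767525269
top plane rect ((601.0692138671875, 0.9399032592773438), (40.50338363647461, 108.10198211669922), 10.201797485351562)
z [91.20634681 92.25633273 93.11834865]
depth rect ((601.8331298828125, -0.4601898193359375), (42.46649169921875, 109.04497528076172), 10.294600486755371)
t 26.45 p [6.012e+02 5.000e-01 3.890e+01] yaw 100.05 gap 0.446 grip 30.0
turn units -12.159 shift units after turn [ 2.628  7.259 -0.027] in present frame [ 7.71  -0.385 -0.026]
```

{"op": "drive_tool", "data": {
  "rows": [
    [[0,0,0],[0,0,-0.8]],
    [[0,0,0],[0,0,-0.95]],
    [[0,0,0],[0,0,-0.95]],
    [[0,0,0],[0,0,-0.95]],
    [[0,0,0],[0,0,-0.95]],
    [[0,0,0],[0,0,-0.95]],
    [[0,0,0],[0,0,-0.95]],
    [[0,0,0],[0,0,-0.95]],
    [[0,0,0],[0,0,-0.95]],
    [[0,0,0],[0,0,-0.95]],
    [[0,0,0],[0,0,-0.95]],
    [[0,0,0],[0,0,-0.95]],
    [[0,0,0],[0,0,-0.95]],
    [[0,0,0],[0,0,0]],
    [[0,0,0],[0,0,0]]
  ]
}}

```text
t: 27.7
tcp_pos: [601.0, 0.6, 38.5]
eef_rot: [[-0.993, 0.121, -0.002], [0.121, 0.993, 0.001], [0.002, 0.0, -1.0]]
contact_force: [0.4, 0.0, -1.5]
finger_gap: 0.444
grip_force: 30.0
```

```bash
python3 to.py 533 302 40 173.3
```

```text
t 27.7 p [6.01e+02 6.00e-01 3.85e+01] yaw 173.07 gap 0.444 grip 30.0
turn units -0.039 shift units after turn [ 2.566  7.285 -0.037] in present frame [ 2.596  7.274 -0.029]
```

{"op": "drive_tool", "data": {
  "rows": [
    [[0.18,0.3,-0.03],[0,0,-0.03]],
    [[0.18,0.5,0],[0,0,0]],
    [[0.18,0.6,0],[0,0,0]],
    [[0.18,0.6,0],[0,0,0]],
    [[0.18,0.6,0],[0,0,0]],
    [[0.18,0.6,0],[0,0,0]],
    [[0.18,0.6,0],[0,0,0]],
    [[0.18,0.6,0],[0,0,0]],
    [[0.18,0.6,0],[0,0,0]],
    [[0.18,0.6,0],[0,0,0]],
    [[0.18,0.6,0],[0,0,0]],
    [[0.18,0.5,0],[0,0,0]],
    [[0.2,0.38,0],[0,0,0]],
    [[0.22,0.2,0],[0,0,0]],
    [[0,0,0],[0,0,0]],
    [[0,0,0],[0,0,0]]
  ]
}}

```text
t: 29.03
tcp_pos: [531.7, 301.8, 40.6]
eef_rot: [[-0.993, 0.114, -0.0], [0.114, 0.993, -0.0], [0.0, -0.001, -1.0]]
contact_force: [-0.0, -1.2, -1.6]
finger_gap: 0.445
grip_force: 30.0
```

```bash
python3 to.py 533 302 -24 173.3
python3 - <<'E'
from h import *
for n in('wrist','top'):
    o=robot.get_obs(); f=grab(n,f'pics/{n}5.png')
    H,S,V=cv2.split(cv2.cvtColor(f['color'],cv2.COLOR_RGB2HSV)); m=((H>18)&(H<32)&(S>170)&(V>100))
    print(n,m.sum())
E
```

```text
t 29.0333 p [531.7 301.8  40.6] yaw 173.44 gap 0.445 grip 30.0
turn units 0.023 shift units after turn [-0.032  0.008  1.615] in present frame [-0.032  0.009  1.615]
wrist 3235
top 718
```

View pics/wrist5.png

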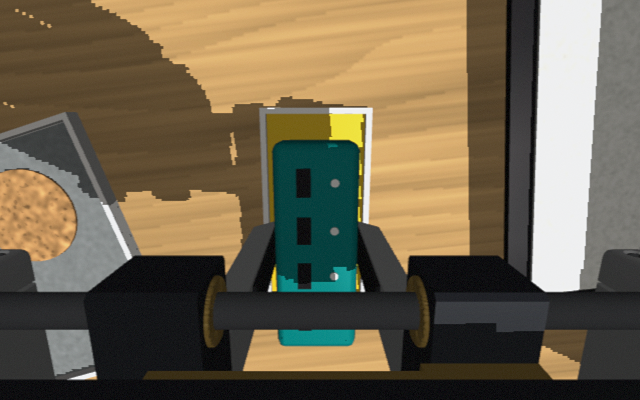

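Run:
```python
from h import *
o=robot.get_obs(); f=optics.grab_frame('wrist'); M=f['mount']; K=f['mtx']
def pt(u,v,h): # height h world -> tool frame
    d=M[:3,:3]@np.array([(u-K[0,2])/K[0,0],(v-K[1,2])/K[1,1],1]); z=o['tcp_pos'][2]-h
    return (M[:3,3]+d*(z-M[2,3])/d[2]).round(1)
print('cradle outer far corners',pt(260,108,10),pt(372,108,10)); print('hub far/near top corners',pt(273,141,93),pt(358,141,93),pt(277,345,93),pt(355,345,93))
```

```text
cradle outer far corners [ 70.8 -38.7  30.6] [70.8 38.3 30.6]
hub far/near top corners [ 54.5 -20.2 -52.4] [ 54.5  19.2 -52.4] [-53.9 -21.2 -52.4] [-53.9  20.6 -52.4]
```

{"op": "drive_tool", "data": {
  "rows": [
    [[-0.05,0,0.3],[0,0,0]],
    [[0,0,0.4],[0,0,0]],
    [[0,0,0.4],[0,0,0]],
    [[0,0,0.25],[0,0,0]],
    [[0,0,0.15],[0,0,0]],
    [[0,0,0.09],[0,0,0]],
    [[0,0,0],[0,0,0]],
    [[0,0,0],[0,0,0]]
  ]
}}

```text
t: 29.85
tcp_pos: [534.5, 301.8, -22.8]
eef_rot: [[-0.993, 0.114, 0.0], [0.114, 0.993, 0.0], [-0.0, 0.0, -1.0]]
contact_force: [1.0, 0.8, -1.3]
finger_gap: 0.442
grip_force: 30.0
```

{"op": "drive_tool", "data": {
  "fingers": 0.62,
  "rows": [
    [[0,0,0],[0,0,0]],
    [[0,0,0],[0,0,0]],
    [[0,0,0],[0,0,0]],
    [[0,0,0],[0,0,0]],
    [[0,0,0],[0,0,0]]
  ]
}}

```text
t: 30.27
tcp_pos: [534.5, 301.6, -22.7]
eef_rot: [[-0.993, 0.114, 0.0], [0.114, 0.993, 0.0], [-0.0, 0.0, -1.0]]
contact_force: [0.1, -0.2, 0.1]
finger_gap: 0.621
grip_force: 0.0
```

{"op": "drive_tool", "data": {
  "rows": [
    [[0,0,-0.4],[0,0,0]],
    [[0,0,-0.6],[0,0,0]],
    [[0,0,-0.8],[0,0,0]],
    [[0,0,-0.8],[0,0,0]],
    [[0,0,-0.6],[0,0,0]],
    [[0,0,-0.2],[0,0,0]],
    [[0,0,0],[0,0,0]],
    [[0,0,0],[0,0,0]]
  ]
}}

```text
t: 30.93
tcp_pos: [534.4, 301.2, 113.3]
eef_rot: [[-0.993, 0.115, 0.001], [0.115, 0.993, -0.0], [-0.001, -0.0, -1.0]]
contact_force: [0.5, -0.7, -0.3]
finger_gap: 0.619
grip_force: 0.0
```

```bash
python3 hubw.py pics/w6.png 29
python3 - <<'E'
from h import *
import pickle
for n in('top','scene'):
    f=grab(n,f'pics/{n}6.png'); P=cloud(f)
    H,S,V=cv2.split(cv2.cvtColor(f['color'],cv2.COLOR_RGB2HSV))
    # parked things: high points over the side tray, 3 clusters
    m=((P[...,2]>62)&(P[...,2]<100)&(P[...,1]<-250)&(P[...,1]>-370)&(P[...,0]>370)&(P[...,0]<670)).astype(np.uint8)
    k,l,st,c=cv2.connectedComponentsWithStats(m)
    for i in range(1,k):
        if st[i,4]>100:
            q=P[l==i]; cc,r=cv2.minEnclosingCircle(q[:,:2].astype(np.float32)); print(n,'parked',c[i].round(),np.round(cc,1),round(r,1),'ztop',np.percentile(q[:,2],95).round(1))
    # cork discs: brownish, inside tray
    w=ray(f,np.c_[np.indices(H.shape)[1].ravel(),np.indices(H.shape)[0].ravel()],7).reshape(H.shape+(3,))
    m=((S>60)&(H<22)&(abs(w[...,0]-531)<70)&(abs(w[...,1]+8)<150)).astype(np.uint8)
    m=cv2.morphologyEx(m,cv2.MORPH_CLOSE,np.ones((3,3))); m=cv2.morphologyEx(m,cv2.MORPH_OPEN,np.ones((5,5)))
    k,l,st,c=cv2.connectedComponentsWithStats(m)
    for i in range(1,k):
        if 300<st[i,4]<1500:
            q=w[l==i]; cc,r=cv2.minEnclosingCircle(q[:,:2].astype(np.float32)); print(n,'disc',c[i].round(),'mean',q.mean(0)[:2].round(1),'circ',np.round(cc,1),round(r,1))
E
python3 to.py 424 -300 50 10
```

```text
px 5249 316.86568870261004 188.82872928176795
top plane rect ((534.5443115234375, 301.4793395996094), (40.0335693359375, 107.18646240234375), 83.4017105102539)
z [27.51370367 28.5973169  29.63084275]
depth rect ((535.01025390625, 301.5150451660156), (40.360931396484375, 108.0228042602539), 83.13577270507812)
top parked [454. 171.] [ 604.7 -309.1] 30.3 ztop 87.0
top parked [451. 209.] [ 514.3 -304.1] 33.2 ztop 90.0
top parked [449. 246.] [ 426.3 -297.1] 29.0 ztop 85.2
top disc [364. 195.] mean [ 549.3 -101. ] circ [ 549.3 -100.9] 36.2
top disc [327. 201.] mean [532.   -7.5] circ [532.1  -7.6] 36.4
top disc [290. 207.] mean [514.6  85.6] circ [514.9  85.9] 36.2
top disc [364. 224.] mean [ 473.5 -100.9] circ [477.1 -89.4] 69.9
scene parked [189. 184.] [ 426.6 -300. ] 30.3 ztop 83.4
scene parked [195. 217.] [ 513.9 -307.1] 33.7 ztop 88.8
scene parked [203. 253.] [ 605.5 -312.6] 30.4 ztop 84.8
scene disc [357. 177.] mean [514.7  83. ] circ [514.9  83.6] 36.8
scene disc [276. 189.] mean [ 473.4 -114.4] circ [ 476.4 -107.6] 51.0
scene disc [325. 194.] mean [531.9  -9.9] circ [531.5  -9.7] 36.3
scene disc [291. 213.] mean [ 549.1 -103.5] circ [ 548.9 -103. ] 36.5
t 31.0833 p [533.7 301.  111.8] yaw 173.44 gap 0.625 grip 0.0
turn units 27.24 shift units after turn [-5.31  14.321  1.545] in present frame [  1.005 -15.239   1.563]
```

View pics/top6.png

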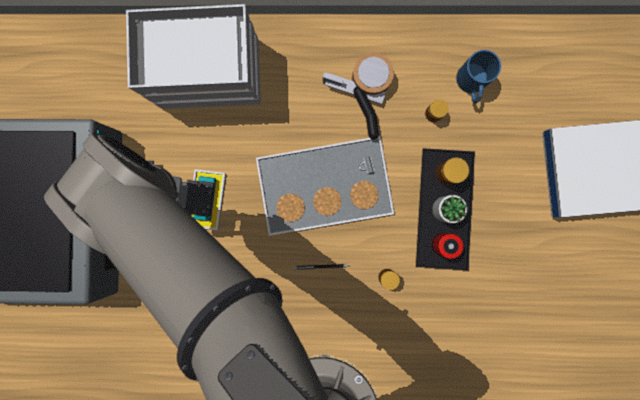

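Top view: the hub lies in the cradle at (207,199), measured centre (534.6, 301.5), which is about 1 mm from the cradle's centre. The three stand upright on the side tray at (454,171), (451,209) and (449,246), and the discs at (290,207), (327,201) and (364,195) are bare. I return the sharpener first.

{"op": "drive_tool", "data": {
  "fingers": 0.85,
  "rows": [
    [[0,0,0],[0,0,1]],
    [[0,0,0],[0,0,1]],
    [[0,0,0],[0,0,1]],
    [[0,0,0],[0,0,1]],
    [[0,0,0],[0,0,1]],
    [[0,0,0],[0,0,1]],
    [[0,0,0],[0,0,1]],
    [[0,0,0],[0,0,1]],
    [[0,0,0],[0,0,1]],
    [[0,0,0],[0,0,1]],
    [[0,0,0],[0,0,1]],
    [[0,0,0],[0,0,1]],
    [[0,0,0],[0,0,1]],
    [[0,0,0],[0,0,1]],
    [[0,0,0],[0,0,1]],
    [[0,0,0],[0,0,1]],
    [[0,0,0],[0,0,1]],
    [[0,0,0],[0,0,1]],
    [[0,0,0],[0,0,1]],
    [[0,0,0],[0,0,1]]
  ]
}}

```text
t: 32.75
tcp_pos: [533.7, 301.2, 111.8]
eef_rot: [[0.6, 0.8, -0.002], [0.8, -0.6, -0.001], [-0.002, -0.001, -1.0]]
contact_force: [0.2, -0.4, -0.4]
finger_gap: 0.852
grip_force: 0.0
```

{"op": "drive_tool", "data": {
  "rows": [
    [[0,0,0],[0,0,1]],
    [[0,0,0],[0,0,1]],
    [[0,0,0],[0,0,1]],
    [[0,0,0],[0,0,1]],
    [[0,0,0],[0,0,1]],
    [[0,0,0],[0,0,1]],
    [[0,0,0],[0,0,1]],
    [[0,0,0],[0,0,0.24]],
    [[0,0,0],[0,0,0]]
  ]
}}

```text
t: 33.5
tcp_pos: [533.9, 301.4, 112.2]
eef_rot: [[0.985, 0.175, -0.001], [0.175, -0.985, -0.001], [-0.001, 0.001, -1.0]]
contact_force: [1.2, -0.6, -0.6]
finger_gap: 0.849
grip_force: 0.0
```

```bash
python3 to.py 426.3 -299.9 100 10
```

```text
t 33.5 p [533.9 301.4 112.2] yaw 10.06 gap 0.849 grip 0.0
turn units 0.011 shift units after turn [-5.259 14.338  0.304] in present frame [-5.274 14.332  0.322]
```

{"op": "drive_tool", "data": {
  "rows": [
    [[-0.264,0.4,0],[0,0,0]],
    [[-0.264,0.7,0],[0,0,0]],
    [[-0.264,0.8,0],[0,0,0]],
    [[-0.264,0.8,0],[0,0,0]],
    [[-0.264,0.8,0],[0,0,0]],
    [[-0.264,0.8,0],[0,0,0]],
    [[-0.264,0.8,0],[0,0,0]],
    [[-0.264,0.8,0],[0,0,0]],
    [[-0.264,0.8,0],[0,0,0]],
    [[-0.264,0.8,0],[0,0,0]],
    [[-0.264,0.8,0],[0,0,0]],
    [[-0.264,0.8,0],[0,0,0]],
    [[-0.264,0.8,0],[0,0,0]],
    [[-0.264,0.8,0],[0,0,0]],
    [[-0.264,0.8,0],[0,0,0]],
    [[-0.264,0.8,0],[0,0,0]],
    [[-0.264,0.8,0],[0,0,0]],
    [[-0.264,0.6,0],[0,0,0]],
    [[-0.264,0.4,0],[0,0,0]],
    [[-0.264,0.23,0],[0,0,0]]
  ]
}}

```text
t: 35.17
tcp_pos: [425.0, -301.8, 112.6]
eef_rot: [[0.984, 0.176, -0.001], [0.176, -0.984, -0.0], [-0.001, 0.0, -1.0]]
contact_force: [-0.3, 0.6, 0.3]
finger_gap: 0.849
grip_force: 0.0
```

{"op": "drive_tool", "data": {
  "rows": [
    [[0,0,0],[0,0,0]],
    [[0,0,0],[0,0,0]]
  ]
}}

```text
t: 35.33
tcp_pos: [425.4, -299.8, 112.7]
eef_rot: [[0.985, 0.175, -0.001], [0.175, -0.985, 0.0], [-0.001, -0.0, -1.0]]
contact_force: [0.7, 0.3, 0.0]
finger_gap: 0.853
grip_force: 0.0
```

```bash
python3 to.py 426.3 -299.9 2 10
```

```text
t 35.3333 p [ 425.4 -299.8  112.7] yaw 10.07 gap 0.853 grip 0.0
turn units 0.012 shift units after turn [0.023 0.007 2.768] in present frame [0.025 0.008 2.768]
```

{"op": "drive_tool", "data": {
  "rows": [
    [[0.025,0.01,0.5],[0,0,0.01]],
    [[0,0,0.6],[0,0,0]],
    [[0,0,0.6],[0,0,0]],
    [[0,0,0.5],[0,0,0]],
    [[0,0,0.37],[0,0,0]],
    [[0,0,0.2],[0,0,0]],
    [[0,0,0],[0,0,0]],
    [[0,0,0],[0,0,0]]
  ]
}}

```text
t: 36.0
tcp_pos: [427.2, -299.3, 2.4]
eef_rot: [[0.985, 0.174, -0.0], [0.174, -0.985, 0.0], [-0.0, -0.0, -1.0]]
contact_force: [0.3, -0.2, 0.3]
finger_gap: 0.848
grip_force: 0.0
```

{"op": "drive_tool", "data": {
  "fingers": 0.4,
  "rows": [
    [[0,0,0],[0,0,0]],
    [[0,0,0],[0,0,0]],
    [[0,0,0],[0,0,0]],
    [[0,0,0],[0,0,0]],
    [[0,0,0],[0,0,0]],
    [[0,0,0],[0,0,0]],
    [[0,0,0],[0,0,0]]
  ]
}}

```text
t: 36.58
tcp_pos: [427.3, -300.0, 2.9]
eef_rot: [[0.985, 0.172, 0.001], [0.172, -0.985, -0.0], [0.001, 0.0, -1.0]]
contact_force: [-0.8, 1.8, 7.7]
finger_gap: 0.614
grip_force: 30.0
```

```bash
python3 to.py 514.7 83.8 62 10
```

```text
t 36.5833 p [ 427.3 -300.     2.9] yaw 9.93 gap 0.614 grip 30.0
turn units -0.011 shift units after turn [ 3.818 -9.069 -1.477] in present frame [ 3.809 -9.073 -1.477]
```

{"op": "drive_tool", "data": {
  "rows": [
    [[0,0,-0.3],[0,0,0]],
    [[0,0,-0.4],[0,0,0]],
    [[0,0,-0.4],[0,0,0]],
    [[0,0,-0.4],[0,0,0]],
    [[0.24,-0.3,0],[0,0,0]],
    [[0.24,-0.5,0],[0,0,0]],
    [[0.24,-0.64,0],[0,0,0]],
    [[0.24,-0.64,0],[0,0,0]],
    [[0.24,-0.64,0],[0,0,0]],
    [[0.24,-0.64,0],[0,0,0]],
    [[0.24,-0.64,0],[0,0,0]],
    [[0.24,-0.64,0],[0,0,0]],
    [[0.24,-0.64,0],[0,0,0]],
    [[0.24,-0.64,0],[0,0,0]],
    [[0.24,-0.64,0],[0,0,0]],
    [[0.24,-0.64,0],[0,0,0]],
    [[0.24,-0.64,0],[0,0,0]],
    [[0.24,-0.64,0],[0,0,0]],
    [[0.24,-0.4,0],[0,0,0]],
    [[0.24,-0.2,0],[0,0,0]]
  ]
}}

```text
t: 38.25
tcp_pos: [515.5, 87.1, 62.4]
eef_rot: [[0.985, 0.175, 0.0], [0.175, -0.985, 0.001], [0.0, -0.001, -1.0]]
contact_force: [0.0, 0.3, -1.1]
finger_gap: 0.61
grip_force: 30.0
```

{"op": "drive_tool", "data": {
  "rows": [
    [[0,0,0],[0,0,0]],
    [[0,0,0],[0,0,0]],
    [[0,0,0],[0,0,0]]
  ]
}}

```text
t: 38.5
tcp_pos: [515.2, 83.0, 62.2]
eef_rot: [[0.985, 0.171, -0.001], [0.171, -0.985, -0.001], [-0.001, 0.0, -1.0]]
contact_force: [-0.3, 0.8, -2.6]
finger_gap: 0.612
grip_force: 30.0
```

```bash
python3 to.py 515.7 83.8 5 10
```

```text
t 38.5 p [515.2  83.   62.2] yaw 9.86 gap 0.612 grip 30.0
turn units -0.024 shift units after turn [ 0.015 -0.019  1.429] in present frame [ 0.016 -0.02   1.429]
```

{"op": "drive_tool", "data": {
  "rows": [
    [[0.015,-0.02,0.4],[0,0,0]],
    [[0,0,0.4],[0,0,0]],
    [[0,0,0.3],[0,0,0]],
    [[0,0,0.15],[0,0,0]],
    [[0,0,0.1],[0,0,0]],
    [[0,0,0.08],[0,0,0]],
    [[0,0,0],[0,0,0]],
    [[0,0,0],[0,0,0]]
  ]
}}

```text
t: 39.17
tcp_pos: [516.3, 85.1, 5.5]
eef_rot: [[0.985, 0.172, 0.001], [0.172, -0.985, 0.0], [0.001, -0.0, -1.0]]
contact_force: [0.4, 0.3, -2.5]
finger_gap: 0.615
grip_force: 30.0
```

{"op": "drive_tool", "data": {
  "fingers": 0.85,
  "rows": [
    [[0,0,0],[0,0,0]],
    [[0,0,0],[0,0,0]],
    [[0,0,0],[0,0,0]],
    [[0,0,0],[0,0,0]],
    [[0,0,0],[0,0,0]]
  ]
}}

```text
t: 39.58
tcp_pos: [516.1, 85.4, 5.2]
eef_rot: [[0.985, 0.172, 0.0], [0.172, -0.985, 0.0], [0.0, -0.0, -1.0]]
contact_force: [-0.7, 0.0, 0.3]
finger_gap: 0.846
grip_force: 0.0
```

{"op": "drive_tool", "data": {
  "rows": [
    [[0,0,-0.4],[0,0,0]],
    [[0,0,-0.7],[0,0,0]],
    [[0,0,-0.7],[0,0,0]],
    [[0,0,-0.7],[0,0,0]]
  ]
}}

```text
t: 39.92
tcp_pos: [515.6, 85.2, 106.2]
eef_rot: [[0.985, 0.173, -0.001], [0.173, -0.985, -0.0], [-0.001, 0.0, -1.0]]
contact_force: [0.9, -0.0, -0.2]
finger_gap: 0.85
grip_force: 0.0
```

```bash
python3 to.py 515.5 -306.1 106 10
```

```text
t 39.9167 p [515.6  85.2 106.2] yaw 9.94 gap 0.85 grip 0.0
turn units -0.01 shift units after turn [-1.702e+00  9.634e+00  6.000e-03] in present frame [-1.692e+00  9.636e+00  7.000e-03]
```

{"op": "drive_tool", "data": {
  "fingers": 0.87,
  "rows": [
    [[-0.121,0.5,0],[0,0,0]],
    [[-0.121,0.8,0],[0,0,0]],
    [[-0.121,0.8,0],[0,0,0]],
    [[-0.121,0.8,0],[0,0,0]],
    [[-0.121,0.8,0],[0,0,0]],
    [[-0.121,0.8,0],[0,0,0]],
    [[-0.121,0.8,0],[0,0,0]],
    [[-0.121,0.8,0],[0,0,0]],
    [[-0.121,0.8,0],[0,0,0]],
    [[-0.121,0.8,0],[0,0,0]],
    [[-0.121,0.8,0],[0,0,0]],
    [[-0.121,0.6,0],[0,0,0]],
    [[-0.121,0.35,0],[0,0,0]],
    [[-0.121,0.185,0],[0,0,0]],
    [[0,0,0],[0,0,0]],
    [[0,0,0],[0,0,0]],
    [[0,0,0],[0,0,0]],
    [[0,0,0],[0,0,0]]
  ]
}}

```text
t: 41.42
tcp_pos: [516.2, -304.5, 105.2]
eef_rot: [[0.985, 0.174, 0.0], [0.174, -0.985, 0.0], [0.0, -0.0, -1.0]]
contact_force: [0.5, 0.1, 0.3]
finger_gap: 0.874
grip_force: 0.0
```

```bash
python3 to.py 515.5 -306.1 2 10
```

```text
t 41.4167 p [ 516.2 -304.5  105.2] yaw 10.03 gap 0.874 grip 0.0
turn units 0.006 shift units after turn [-0.025  0.035  2.58 ] in present frame [-0.026  0.036  2.58 ]
```

{"op": "drive_tool", "data": {
  "rows": [
    [[-0.02,0.03,0.5],[0,0,0]],
    [[0,0,0.6],[0,0,0]],
    [[0,0,0.6],[0,0,0]],
    [[0,0,0.4],[0,0,0]],
    [[0,0,0.3],[0,0,0]],
    [[0,0,0.18],[0,0,0]],
    [[0,0,0],[0,0,0]],
    [[0,0,0],[0,0,0]]
  ]
}}

```text
t: 42.08
tcp_pos: [515.5, -307.2, 2.3]
eef_rot: [[0.985, 0.173, 0.0], [0.173, -0.985, 0.0], [0.0, 0.0, -1.0]]
contact_force: [0.5, -0.0, -0.2]
finger_gap: 0.871
grip_force: 0.0
```

{"op": "drive_tool", "data": {
  "fingers": 0.5,
  "rows": [
    [[0,0,0],[0,0,0]],
    [[0,0,0],[0,0,0]],
    [[0,0,0],[0,0,0]],
    [[0,0,0],[0,0,0]],
    [[0,0,0],[0,0,0]],
    [[0,0,0],[0,0,0]],
    [[0,0,0],[0,0,0]]
  ]
}}

```text
t: 42.67
tcp_pos: [515.7, -307.3, 2.8]
eef_rot: [[0.985, 0.173, 0.001], [0.173, -0.985, -0.0], [0.001, 0.0, -1.0]]
contact_force: [-0.8, 1.3, 6.7]
finger_gap: 0.7
grip_force: 30.0
```

```bash
python3 to.py 533.2 -9.2 62 10
```

```text
t 42.6667 p [ 515.7 -307.3    2.8] yaw 9.93 gap 0.7 grip 30.0
turn units -0.011 shift units after turn [ 1.726 -7.264 -1.481] in present frame [ 1.719 -7.266 -1.481]
```

{"op": "drive_tool", "data": {
  "rows": [
    [[0,0,-0.3],[0,0,0]],
    [[0,0,-0.4],[0,0,0]],
    [[0,0,-0.4],[0,0,0]],
    [[0,0,-0.4],[0,0,0]],
    [[0.123,-0.3,0],[0,0,0]],
    [[0.123,-0.5,0],[0,0,0]],
    [[0.123,-0.6,0],[0,0,0]],
    [[0.123,-0.6,0],[0,0,0]],
    [[0.123,-0.6,0],[0,0,0]],
    [[0.123,-0.6,0],[0,0,0]],
    [[0.123,-0.6,0],[0,0,0]],
    [[0.123,-0.6,0],[0,0,0]],
    [[0.123,-0.6,0],[0,0,0]],
    [[0.123,-0.6,0],[0,0,0]],
    [[0.123,-0.6,0],[0,0,0]],
    [[0.123,-0.5,0],[0,0,0]],
    [[0.123,-0.35,0],[0,0,0]],
    [[0.123,-0.21,0],[0,0,0]],
    [[0,0,0],[0,0,0]],
    [[0,0,0],[0,0,0]]
  ]
}}

```text
t: 44.33
tcp_pos: [532.8, -9.3, 61.8]
eef_rot: [[0.985, 0.173, -0.0], [0.173, -0.985, -0.0], [-0.0, 0.0, -1.0]]
contact_force: [-0.4, -1.0, -2.9]
finger_gap: 0.701
grip_force: 30.0
```

{"op": "drive_tool", "data": {
  "rows": [
    [[0,0,0],[0,0,0]],
    [[0,0,0],[0,0,0]],
    [[0,0,0],[0,0,0]],
    [[0,0,0],[0,0,0]],
    [[0,0,0],[0,0,0]],
    [[0,0,0],[0,0,0]]
  ]
}}

```text
t: 44.83
tcp_pos: [532.9, -9.6, 61.9]
eef_rot: [[0.985, 0.172, 0.0], [0.172, -0.985, 0.0], [0.0, -0.0, -1.0]]
contact_force: [0.5, -0.9, -3.2]
finger_gap: 0.695
grip_force: 30.0
```

```bash
python3 to.py 533.4 -9 5 10
```

```text
t 44.8333 p [532.9  -9.6  61.9] yaw 9.91 gap 0.695 grip 30.0
turn units -0.015 shift units after turn [ 0.015 -0.013  1.423] in present frame [ 0.015 -0.013  1.423]
```

{"op": "drive_tool", "data": {
  "rows": [
    [[0.015,-0.015,0.4],[0,0,0]],
    [[0,0,0.4],[0,0,0]],
    [[0,0,0.3],[0,0,0]],
    [[0,0,0.15],[0,0,0]],
    [[0,0,0.1],[0,0,0]],
    [[0,0,0.07],[0,0,0]],
    [[0,0,0],[0,0,0]],
    [[0,0,0],[0,0,0]]
  ]
}}

```text
t: 45.5
tcp_pos: [533.7, -8.7, 5.5]
eef_rot: [[0.985, 0.172, 0.001], [0.172, -0.985, 0.0], [0.001, -0.0, -1.0]]
contact_force: [-0.0, 0.7, -2.8]
finger_gap: 0.697
grip_force: 30.0
```

{"op": "drive_tool", "data": {
  "fingers": 0.86,
  "rows": [
    [[0,0,0],[0,0,0]],
    [[0,0,0],[0,0,0]],
    [[0,0,0],[0,0,0]],
    [[0,0,0],[0,0,0]],
    [[0,0,0],[0,0,0]]
  ]
}}

```text
t: 45.92
tcp_pos: [533.6, -8.7, 5.3]
eef_rot: [[0.985, 0.172, 0.0], [0.172, -0.985, 0.0], [0.0, -0.0, -1.0]]
contact_force: [-0.0, -0.4, -0.5]
finger_gap: 0.86
grip_force: 0.0
```

{"op": "drive_tool", "data": {
  "rows": [
    [[0,0,-0.4],[0,0,0]],
    [[0,0,-0.7],[0,0,0]],
    [[0,0,-0.7],[0,0,0]],
    [[0,0,-0.7],[0,0,0]]
  ]
}}

```text
t: 46.25
tcp_pos: [533.0, -8.7, 106.2]
eef_rot: [[0.985, 0.173, -0.001], [0.173, -0.985, -0.0], [-0.001, -0.0, -1.0]]
contact_force: [0.4, -0.0, 0.3]
finger_gap: 0.858
grip_force: 0.0
```

```bash
python3 to.py 605.4 -312.2 106 10
```

```text
t 46.25 p [533.   -8.7 106.2] yaw 9.93 gap 0.858 grip 0.0
turn units -0.011 shift units after turn [4.640e-01 7.785e+00 6.000e-03] in present frame [4.730e-01 7.785e+00 5.000e-03]
```

{"op": "drive_tool", "data": {
  "rows": [
    [[0.039,0.5,0],[0,0,0]],
    [[0.039,0.8,0],[0,0,0]],
    [[0.039,0.8,0],[0,0,0]],
    [[0.039,0.8,0],[0,0,0]],
    [[0.039,0.8,0],[0,0,0]],
    [[0.039,0.8,0],[0,0,0]],
    [[0.039,0.8,0],[0,0,0]],
    [[0.039,0.8,0],[0,0,0]],
    [[0.039,0.8,0],[0,0,0]],
    [[0.039,0.5,0],[0,0,0]],
    [[0.039,0.25,0],[0,0,0]],
    [[0.039,0.135,0],[0,0,0]],
    [[0,0,0],[0,0,0]],
    [[0,0,0],[0,0,0]],
    [[0,0,0],[0,0,0]],
    [[0,0,0],[0,0,0]],
    [[0,0,0],[0,0,0]],
    [[0,0,0],[0,0,0]]
  ]
}}

```text
t: 47.75
tcp_pos: [605.7, -311.5, 105.3]
eef_rot: [[0.985, 0.173, 0.0], [0.173, -0.985, 0.0], [0.0, -0.0, -1.0]]
contact_force: [-0.2, 0.5, -0.2]
finger_gap: 0.858
grip_force: 0.0
```

```bash
python3 to.py 605.4 -312.2 2 10
```

```text
t 47.75 p [ 605.7 -311.5  105.3] yaw 9.98 gap 0.858 grip 0.0
turn units -0.004 shift units after turn [-0.01   0.016  2.582] in present frame [-0.01   0.016  2.582]
```

{"op": "drive_tool", "data": {
  "rows": [
    [[-0.01,0.01,0.5],[0,0,0]],
    [[0,0,0.6],[0,0,0]],
    [[0,0,0.6],[0,0,0]],
    [[0,0,0.4],[0,0,0]],
    [[0,0,0.3],[0,0,0]],
    [[0,0,0.18],[0,0,0]],
    [[0,0,0],[0,0,0]],
    [[0,0,0],[0,0,0]]
  ]
}}

```text
t: 48.42
tcp_pos: [605.5, -312.8, 2.4]
eef_rot: [[0.985, 0.172, 0.0], [0.172, -0.985, -0.0], [0.0, 0.0, -1.0]]
contact_force: [-0.8, 0.4, 0.5]
finger_gap: 0.861
grip_force: 0.0
```

{"op": "drive_tool", "data": {
  "fingers": 0.4,
  "rows": [
    [[0,0,0],[0,0,0]],
    [[0,0,0],[0,0,0]],
    [[0,0,0],[0,0,0]],
    [[0,0,0],[0,0,0]],
    [[0,0,0],[0,0,0]],
    [[0,0,0],[0,0,0]],
    [[0,0,0],[0,0,0]]
  ]
}}

```text
t: 49.0
tcp_pos: [605.7, -312.5, 2.7]
eef_rot: [[0.985, 0.173, 0.001], [0.173, -0.985, 0.0], [0.001, 0.0, -1.0]]
contact_force: [-1.0, 2.4, 7.3]
finger_gap: 0.639
grip_force: 30.0
```

```bash
python3 to.py 549.4 -103.4 62 10
```

```text
t 49.0 p [ 605.7 -312.5    2.7] yaw 9.94 gap 0.639 grip 30.0
turn units -0.01 shift units after turn [-0.477 -5.393 -1.483] in present frame [-0.482 -5.393 -1.485]
```

{"op": "drive_tool", "data": {
  "rows": [
    [[0,0,-0.3],[0,0,0]],
    [[0,0,-0.4],[0,0,0]],
    [[0,0,-0.4],[0,0,0]],
    [[0,0,-0.4],[0,0,0]],
    [[-0.043,-0.3,0],[0,0,0]],
    [[-0.043,-0.5,0],[0,0,0]],
    [[-0.043,-0.6,0],[0,0,0]],
    [[-0.043,-0.6,0],[0,0,0]],
    [[-0.043,-0.6,0],[0,0,0]],
    [[-0.043,-0.6,0],[0,0,0]],
    [[-0.043,-0.6,0],[0,0,0]],
    [[-0.043,-0.6,0],[0,0,0]],
    [[-0.043,-0.5,0],[0,0,0]],
    [[-0.043,-0.3,0],[0,0,0]],
    [[-0.043,-0.19,0],[0,0,0]],
    [[0,0,0],[0,0,0]],
    [[0,0,0],[0,0,0]],
    [[0,0,0],[0,0,0]],
    [[0,0,0],[0,0,0]],
    [[0,0,0],[0,0,0]]
  ]
}}

```text
t: 50.67
tcp_pos: [549.5, -104.5, 61.8]
eef_rot: [[0.985, 0.171, 0.0], [0.171, -0.985, -0.0], [-0.0, 0.0, -1.0]]
contact_force: [0.0, 0.8, -3.4]
finger_gap: 0.635
grip_force: 30.0
```

```bash
python3 to.py 549.6 -103.4 5 10
```

```text
t 50.6667 p [ 549.5 -104.5   61.8] yaw 9.86 gap 0.635 grip 30.0
turn units -0.024 shift units after turn [ 0.007 -0.027  1.421] in present frame [ 0.007 -0.028  1.421]
```

{"op": "drive_tool", "data": {
  "rows": [
    [[0,-0.02,0.4],[0,0,0]],
    [[0,0,0.4],[0,0,0]],
    [[0,0,0.3],[0,0,0]],
    [[0,0,0.15],[0,0,0]],
    [[0,0,0.1],[0,0,0]],
    [[0,0,0.07],[0,0,0]],
    [[0,0,0],[0,0,0]],
    [[0,0,0],[0,0,0]]
  ]
}}

```text
t: 51.33
tcp_pos: [549.6, -102.9, 5.5]
eef_rot: [[0.985, 0.172, 0.001], [0.172, -0.985, 0.0], [0.001, 0.0, -1.0]]
contact_force: [0.7, 0.2, -4.4]
finger_gap: 0.635
grip_force: 30.0
```

{"op": "drive_tool", "data": {
  "fingers": 0.86,
  "rows": [
    [[0,0,0],[0,0,0]],
    [[0,0,0],[0,0,0]],
    [[0,0,0],[0,0,0]],
    [[0,0,0],[0,0,0]],
    [[0,0,0],[0,0,0]]
  ]
}}

```text
t: 51.75
tcp_pos: [549.4, -102.8, 5.3]
eef_rot: [[0.985, 0.173, 0.0], [0.173, -0.985, 0.0], [0.0, 0.0, -1.0]]
contact_force: [0.7, 0.1, 0.1]
finger_gap: 0.859
grip_force: 0.0
```

{"op": "drive_tool", "data": {
  "rows": [
    [[0,0,-0.4],[0,0,0]],
    [[0,0,-0.7],[0,0,0]],
    [[0,0,-0.7],[0,0,0]],
    [[0,0,-0.7],[0,0,0]],
    [[0,0.4,0],[0,0,0]],
    [[0,0.7,0],[0,0,0]],
    [[0,0.7,0],[0,0,0]],
    [[0,0.7,0],[0,0,0]],
    [[0,0.7,0],[0,0,0]],
    [[0,0.7,0],[0,0,0]],
    [[0,0.7,0],[0,0,0]],
    [[0,0.7,0],[0,0,0]],
    [[0,0.5,0],[0,0,0]],
    [[0,0.3,0],[0,0,0]],
    [[0,0,0],[0,0,0]],
    [[0,0,0],[0,0,0]]
  ]
}}

```text
t: 53.08
tcp_pos: [591.1, -342.7, 104.7]
eef_rot: [[0.985, 0.172, -0.0], [0.172, -0.985, 0.001], [-0.0, -0.001, -1.0]]
contact_force: [0.5, 0.7, 0.3]
finger_gap: 0.859
grip_force: 0.0
```

Run:
```python
from h import *
for n in('top','scene'):
    f=grab(n,f'pics/{n}7.png'); P=cloud(f); H,S,V=cv2.split(cv2.cvtColor(f['color'],cv2.COLOR_RGB2HSV))
    def s(k,m,a):
        k_,l,st,c=cv2.connectedComponentsWithStats(m.astype(np.uint8))
        for i in range(1,k_):
            if st[i,4]>a:
                q=P[l==i][:,:2].astype(np.float32); cc,r=cv2.minEnclosingCircle(q); print(n,k,c[i].round(),'circ',np.round(cc,1),round(r,1),'rect',np.round(cv2.minAreaRect(q)[0],1),round(cv2.minAreaRect(q)[2],1))
    s('thing',(P[...,2]>62)&(P[...,2]<100)&(abs(P[...,0]-532)<80)&(abs(P[...,1]+8)<150),100)
    s('hub',(H>80)&(H<95)&(S>120)&(V>60)&(P[...,2]>12)&(P[...,2]<60),100)
print(robot.get_obs()['t'])
```

```text
top thing [366. 193.] circ [ 549.2 -100.9] 29.8 rect [ 549.4 -100.9] 0.9
top thing [327. 200.] circ [532.2  -7.1] 32.7 rect [532.2  -6.7] 0.6
top thing [287. 207.] circ [515.4  86.5] 28.8 rect [515.5  85.7] 0.4
top hub [204. 198.] circ [535.6 300.1] 54.8 rect [535.7 301. ] 83.8
scene thing [359. 162.] circ [515.3  83.4] 29.6 rect [515.6  83.2] 47.9
scene thing [324. 181.] circ [532.4 -10.5] 33.2 rect [532.6 -10.8] 68.3
scene thing [288. 199.] circ [ 549.3 -104. ] 30.6 rect [ 549.  -104.4] 18.8
scene hub [441. 153.] circ [534.8 294.9] 56.5 rect [535.2 298.4] 83.1
53.1833
```

View pics/scene7.png

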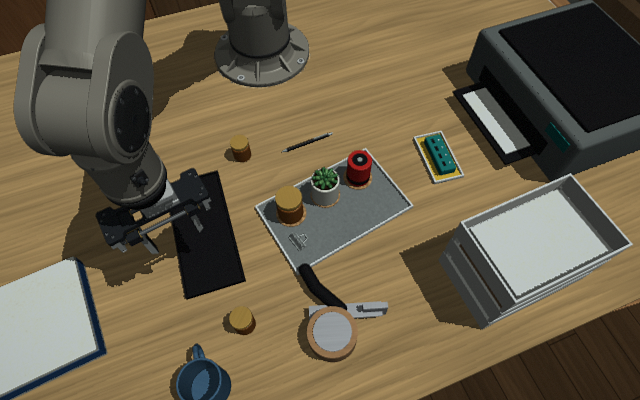

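The scene view shows the jar (288,203), planter (324,187) and sharpener (359,168) upright on their own discs, each within about 1 mm of the middle. The hub lies ports up in the cradle at (440,155), and the clip at (298,240) looks undisturbed. The gripper is open and clear.

```bash
python3 -c "
from bench import robot
print(robot.hand_in())"
```

```text
the job is handed in; nothing more can be done
None
```

The job is done and handed in at 53 s: the hub lies ports up in the middle of the cradle, and the planter, pin jar and sharpener stand upright on the discs they started on, each within about 1 mm of its middle.

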